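Pack the toy town set into its tray

ROBOT

A 6-joint arm with a two-finger parallel gripper is mounted at the origin on a cart in front of the work surface, level with it; the furniture and walls round the work are solid. World frame = base frame: x ahead of the robot, y to its left, z up, the work surface at z = 0. Lengths are in mm, angles in rad, forces in N, time in s.
With the tool pointing down it reaches from about 375 to 975 mm from the base axis. Payload 3.8 kg.
Tool frame: the origin (TCP) lies on the centre line of the jaws, within the pads' length; the fingertips stand 11 mm ahead of it and the grasp point (between the pads) lies 8 mm behind it; z points along the fingers, x is the direction in which the jaws open and shut, and the axes are right-handed (so a half turn about z gives the same grasp; the last joint's range is limited). The gripper opens to 88 mm and grips with 3 to 60 N. Pads are 18 mm wide; open, the fingers measure 123 mm over their backs; the gripper's body (75 mm by 187 mm) begins 45 mm behind the grasp point.
Start: joints at [1.275, 0.264, 1.604, -0, 1.274, -0.037], TCP at [172.744, 652.516, 249.706] pointing down, gripper open.
Joint ranges: [-2.63, 2.63], [-0.94, 2.18], [0.31, 2.57], [-1.31, 4.45], [0, 2.66], [-2.55, 2.55]. Speed limits (rad/s): [2.57, 2.57, 3.14, 3.14, 3.14, 3.14].

INTERFACE

Orientations are given as a 3x3 rotation matrix whose columns are the frame's x, y, z axes.
In Python, from station import get_obs, snapshot, sign_off gives the robot as it stands.
- The arm moves only by the tool jog_arm, never from a script. Its argument "deltas" is a list of rows, each a list of 2 entries, a list of its own where there are three numbers: the shift along the world's x, y, z in units of 30 mm (1.0 is 30 mm), then the turn, a rotation vector about the world's x, y, z in rad. A call has 1 to 8 rows; each row shifts and turns the commanded pose from where the row before left it; what a row does not reach is not made up. A row lasts 1/12 s, in which the tool goes at most 41.7 mm and 7.16 degrees, less where a joint would pass 70% of its speed; a pose out of reach is approached as far as the arm can. A call is refused whole if a number of a shift passes 1 or a number of a turn 0.125, either way. A call with a gripper value outside its range is refused whole. "jaw" is the finger opening in mm, from 0 to 88.1, set as the call begins (left out, the last holds). The fingers move at their own pace and stop on an object; the grip force is fixed at half the most. Time passes only in rows, so rows that do not move let the fingers close. It gives the time, the measured TCP pose, the force and the opening at its end, in the units of the state.
- get_obs(): the state, without advancing time (a new reading comes with each control period).
- snapshot(name): name is "scene" or "top"; returns a dict with "image" (480x640x3 uint8, red, green, blue), "vfov" (degrees; the focal length in pixels is half the picture's height over the tangent of half this angle, whatever the lens; pixels are square), "cx", "cy" (the principal point, pixels), "pose" (4x4, takes a point from camera to world coordinates). Camera axes: x right, y up, looking along -z (the intrinsics and any distortion apply to the point x, -y, -z); pixel columns grow to the right and rows downward; lengths in mm; the calibration is good to about 2 mm. A picture is of the moment at which its call begins. There is no depth.
- sign_off(): hands the job in, once; it reports no verdict.
The state is a dict: "clock": time; "joints": joint angles; "qd": joint speeds; "joint_efforts": joint torques, N m; "ee_pos": TCP position; "eef_rot": TCP orientation; "ft_force": force on the tool from outside, world axes, zero at the start; "wrist_torque": the same for the moment, N m; "width": finger opening in mm.
Only numpy, scipy, OpenCV 4.12 (cv2) and the standard library are available. Lean on these libraries where they do the work, as an engineer would, in place of code of your own. Each camera call takes 0.05 s, during which the arm holds its last target.

TASK

Pack the toy town set: the shallow tray must hold the two houses that already stand in it and, beside them, the tallest tower from the table, all standing upright on the tray's floor. The houses stand too loosely to leave room, so slide each of them up against the tray's high end board without pressing hard, then lower the tower into the space at the low end (do not drop it) and let go. Leave the stout tower, the cork block and the jar where they are.

Things in the scene. Friction and masses are not known exactly. Their poses are not given: they have to be found in the camera images.
- tray_floor (a point): Fixed shallow wooden tray; the point is the centre of its inner floor, 5 mm above the table. x runs along it to the high end (about world +y), y across, z up. Inside 162 (x) x 114 (y) mm; walls 6 mm thick, 20 mm above the inner floor but for the +x end board, 85 mm. Packed well, the set has about 4 mm to spare along x, and 5 mm between the two houses.
- small_house_mid (a point): Oiled wooden house, 86 (its x, along the tray) x 52 x 99 mm high, 90 g; stands in the tray's +y half. Point: its centre, half-way up. It widens upwards: foot 80 x 47 mm, eaves (65 mm up) 86 x 52. Pushed home, its eaves touch the end board: centre at tray x = +38 mm.
- big_house_mid (a point): Oiled wooden house, 101 (its x, along the tray) x 56 x 116 mm high, 90 g; stands in the tray's -y half. Point: its centre, half-way up. It widens upwards: foot 96 x 51 mm, eaves (70 mm up) 101 x 56. Pushed home, its eaves touch the end board: centre at tray x = +30 mm. Pushed low down (under 40 mm above the tray's floor) the houses slide.
- stout_tower_mid (a point): Bystander: pale gate tower, 77 x 73 mm, 158 mm high, stands right of the tray; it may have changed places with the tall tower. The point is its centre, 79 mm above its foot.
- tall_tower_mid (a point): The tallest thing: pale gate tower, 71 (its x, along the ridge) x 63 x 202 mm high, 160 g, right of the tray. Point: centre, 101 mm up. Foot 60 x 53, at 90 mm up 66 x 58, at 140 mm up 70 x 62, above that roof. Can be gripped across y 137 mm up, above the houses' roofs. Fits the tray only with its y along the tray's x (either way round), centre at tray x about -52 mm, any y clear of the walls.
- block_mid (a point): Bystander: cork sanding block, 39 x 65 x 28 mm, lying near the low end of the tray. The point is its centre.
- jar_mid (a point): Bystander: turned wooden jar, 47 mm wide, 73 mm high, left of the tray. The point is its centre, 36 mm up.

How it is judged:
By the outcome, as a careful person would: the job done as asked, in the order asked, and still so for the second after the job is handed in, with the robot touching nothing.
It also fails if it takes over 64 s, if anything falls off the work surface, if the arm or the gripper's body presses on something with over 40 N, if the wrist force passes 120 N, or if a joint passes its speed limit or range.

## Working session

There is one attempt and no reset: what is moved stays moved. The work goes in short steps, Python scripts to look and compute and a tool call to move; the robot and the scene stay as the last step left them, time stands still between calls to the robot, and variables do not carry over. Pictures are saved under pics/ and viewed, and the job is handed in when it is done.

Besides the shell and the picture viewer there is one more tool, called after "Emit:" by a JSON object that holds its "api" and its "payload", one argument or row to a line. jog_arm: Moves the arm, as the interface text tells. Its arguments: {"type":"object","properties":{"deltas":{"type":"array"},"jaw":{"type":"number"}},"required":["deltas"]}

```bash
mkdir -p pics; ls; python3 - <<'E'
from station import *
import cv2,numpy as np
for n in("scene","top"):
    s=snapshot(n); cv2.imwrite(f"pics/{n}0.png",s["image"][:,:,::-1]); print(n,{k:v for k,v in s.items() if k!="image"})
o=get_obs();print({k:np.round(v,3) for k,v in o.items()})
E
```

```text
pics
scene {'vfov': 47.512123981126855, 'cx': 320.2292619211107, 'cy': 236.9938251775736, 'pose': array([[ 8.78265319e-01,  3.59380446e-01, -3.15429430e-01,
         1.49349432e+02],
       [-4.77918981e-01,  6.38199525e-01, -6.03568400e-01,
        -7.08120131e+02],
       [-1.56037685e-02,  6.80842905e-01,  7.32263246e-01,
         9.19988573e+02],
       [ 0.00000000e+00,  0.00000000e+00,  0.00000000e+00,
         1.00000000e+00]])}
top {'vfov': 48.41649903919429, 'cx': 321.48907117667966, 'cy': 230.99723635445142, 'pose': array([[-1.35766063e-02,  9.94848105e-01, -1.00463542e-01,
         3.71200804e+02],
       [-9.99906791e-01, -1.36529657e-02, -7.25265197e-05,
        -4.21107111e+01],
       [-1.44377817e-03,  1.00453193e-01,  9.94940738e-01,
         1.19172167e+03],
       [ 0.00000000e+00,  0.00000000e+00,  0.00000000e+00,
         1.00000000e+00]])}
{'clock': np.float64(0.1), 'joints': array([ 1.275,  0.265,  1.605,  0.   ,  1.274, -0.037]), 'qd': array([-0.002, -0.002, -0.004, -0.001,  0.001, -0.001]), 'joint_efforts': array([ 1.0000e-03, -5.0362e+01, -3.5807e+01,  7.3000e-02,  2.3000e-02,
       -0.0000e+00]), 'ee_pos': array([172.581, 651.922, 248.518]), 'eef_rot': array([[ 0.256,  0.967, -0.001],
       [ 0.967, -0.256, -0.002],
       [-0.002, -0.   , -1.   ]]), 'ft_force': array([ 0.101,  0.056, -0.347]), 'wrist_torque': array([ 0.034,  0.005, -0.018]), 'width': np.float64(88.472)}
```

View pics/scene0.png

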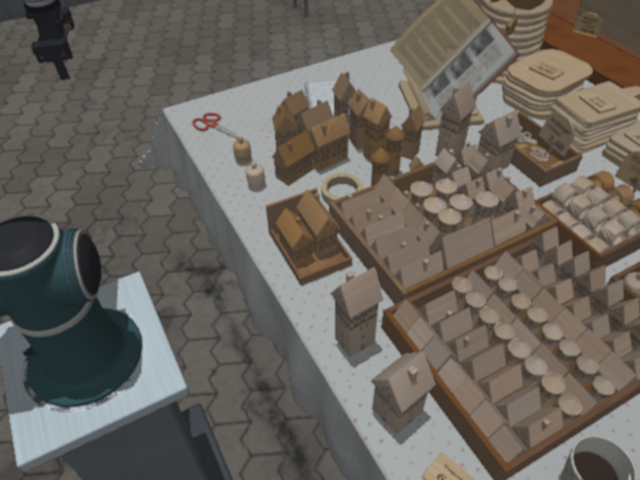

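View pics/top0.png

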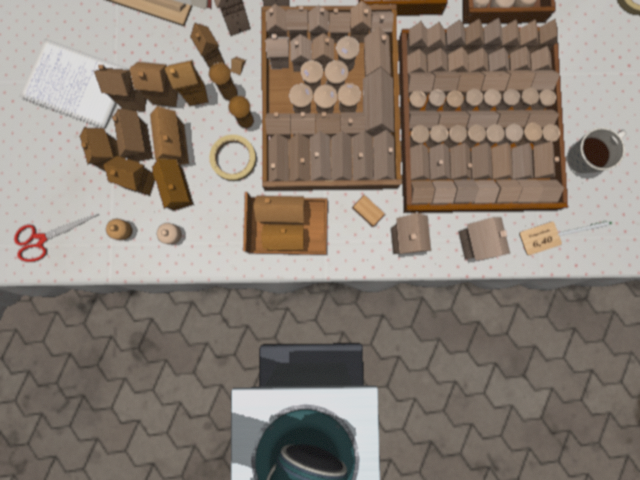

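```bash
cat > h.py <<'E'
import numpy as np,cv2
from station import *
def cam(s):
    f=240/np.tan(np.radians(s["vfov"]/2)); return f,s["cx"],s["cy"],np.array(s["pose"])
def proj(s,P):
    f,cx,cy,T=cam(s);p=(np.atleast_2d(P)-T[:3,3])@T[:3,:3]
    return np.c_[cx+f*p[:,0]/-p[:,2],cy-f*p[:,1]/-p[:,2]]
def ray(s,u,v,z):
    f,cx,cy,T=cam(s);d=T[:3,:3]@np.array([(u-cx)/f,-(v-cy)/f,-1]);o=T[:3,3]
    return o+d*(z-o[2])/d[2]
def crop(s,x0,y0,x1,y1,k,name,lines=[]):
    im=cv2.resize(s["image"][y0:y1,x0:x1,::-1],None,fx=k,fy=k,interpolation=cv2.INTER_CUBIC).copy()
    for L,c in lines:
        q=((proj(s,L)-[x0,y0]+.5)*k).astype(int); cv2.polylines(im,[q.reshape(-1,1,2)],True,c,1)
    cv2.imwrite(name,im); return im.shape
def rect(c,yaw,lx,ly,z):
    a=np.array([[1,1],[-1,1],[-1,-1],[1,-1]])*[lx/2,ly/2]; R=np.array([[np.cos(yaw),-np.sin(yaw)],[np.sin(yaw),np.cos(yaw)]])
    return np.c_[a@R.T+np.array(c)[:2],np.full(4,z)]
E
python3 - <<'E'
from h import *
s=snapshot("top");crop(s,235,185,345,265,7,"pics/t1.png");crop(s,345,185,520,275,4,"pics/t2.png")
for u,v in[(245,195),(245,253),(327,198),(327,254)]: print(ray(s,u,v,25).round())
s=snapshot("scene");crop(s,260,180,360,285,5,"pics/s1.png");crop(s,320,260,440,440,3,"pics/s2.png")
E
```

```text
[571. 126.  25.]
[443. 126.  25.]
[562. -55.  25.]
[438. -53.  25.]
```

View pics/t1.png

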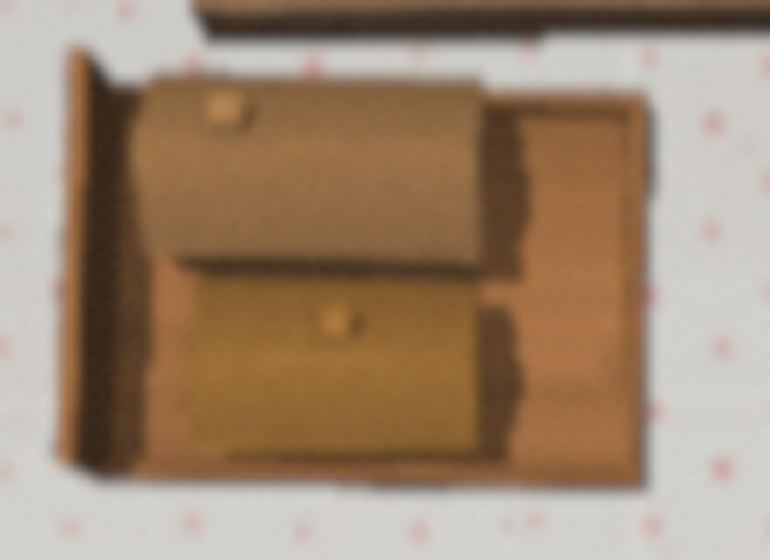

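View pics/t2.png

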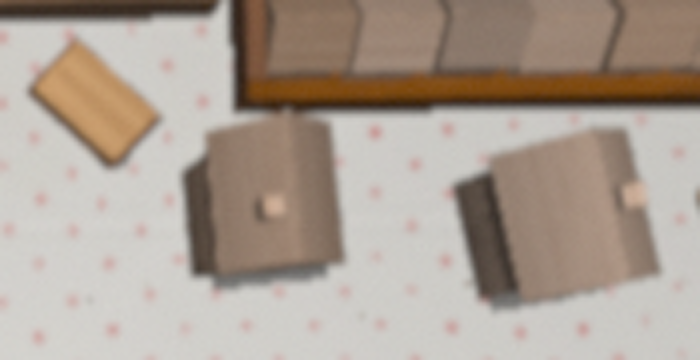

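View pics/s1.png

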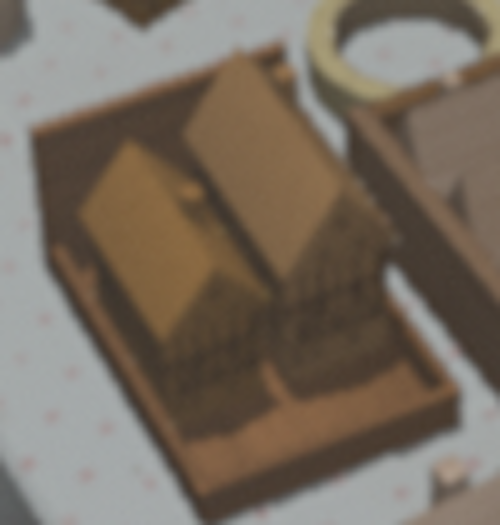

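View pics/s2.png

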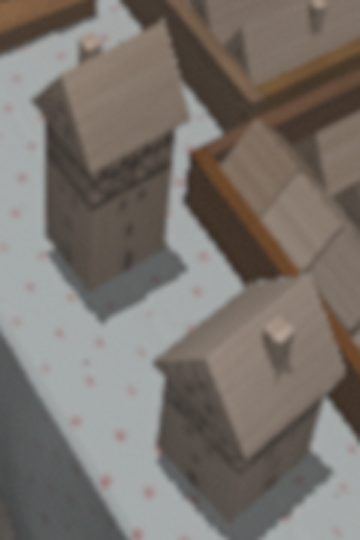

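```bash
cat > fit.py <<'E'
from h import *
from scipy.optimize import least_squares
def Rz(a): return np.array([[np.cos(a),-np.sin(a),0],[np.sin(a),np.cos(a),0],[0,0,1]])
def place(p,L): return np.atleast_2d(L)@Rz(p[2]).T+[p[0],p[1],0]
def px(X,x0,y0,k): X=np.array(X,float); return np.array([x0,y0])+(X+.5)/k-.5
def fit(p0,groups):
    def r(p): return np.concatenate([(proj(s,place(p,L))-U).ravel() for s,L,U in groups])
    o=least_squares(r,p0,x_scale=[10,10,.1]); return o.x,o.fun
E
python3 - <<'E'
from fit import *
t=snapshot("top");s=snapshot("scene")
L=[(-87,-63,25),(-87,63,25),(87,-63,90),(87,63,90)]
U=px([(648,95),(646,487),(70,48),(58,460)],235,185,7)
V=px([(458,395),(203,492),(283,45),(34,130)],260,180,5)
p=[503,30,1.57]
for g in([(t,L,U)],[(s,L,V)],[(t,L,U),(s,L,V)]):
    q,f=fit(p,g);print(q.round(3),f.round(1))
# tall tower: top ridge / eaves
B=lambda a,b,z:[(x,y,z) for x in(-a,a) for y in(-b,b)]
def lines(p,d):
    out=[]
    for pts,c in d: out.append((place(p,pts),c))
    return out
G,R,Bc=(0,255,0),(0,0,255),(255,0,0)
sq=lambda a,b,z,x=0:[(x-a,-b,z),(x+a,-b,z),(x+a,b,z),(x-a,b,z)]
d=[(sq(81,57,5),G),(sq(87,63,25),Bc),(sq(3,63,90,84),R)]
crop(t,235,185,345,265,7,"pics/t3.png",lines(q,d));crop(s,260,180,360,285,5,"pics/s3.png",lines(q,d))
E
```

```text
[503.094  32.503   1.539] [ 0.4 -0.7 -0.3  0.3  0.1 -0.5 -0.2  0.8]
[506.276  29.643   1.528] [ 1.3 -0.2 -0.7  1.   0.6 -0.8 -1.1 -0.4]
[504.721  31.271   1.535] [ 1.1 -1.2  0.1 -0.3  0.8 -1.5  0.3 -0.2  0.4 -0.7 -1.4  0.8 -0.7 -1.1
 -2.2 -0.4]
```

View pics/t3.png

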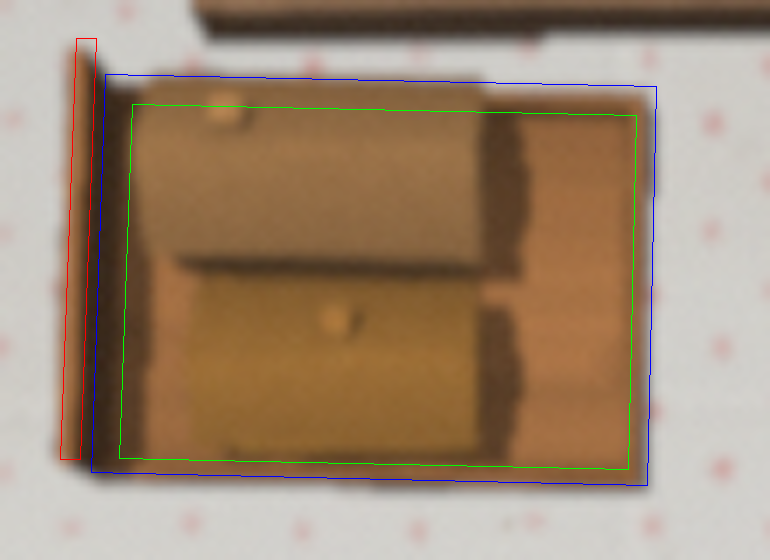

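View pics/s3.png

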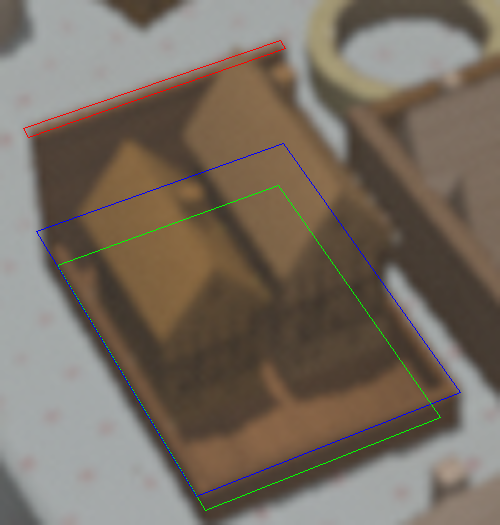

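```bash
cat > ov.py <<'E'
from fit import *
G,R,Bc=(0,255,0),(0,0,255),(255,0,0)
sq=lambda a,b,z,x=0:[(x-a,-b,z),(x+a,-b,z),(x+a,b,z),(x-a,b,z)]
TOW=[(sq(30,26.5,0),G),(sq(35,31,140),Bc),([(-35.5,0,202),(35.5,0,202)],R)]
def lines(p,d): return [(place(p,pts),c) for pts,c in d]
E
python3 - <<'E'
from ov import *
t=snapshot("top");s=snapshot("scene")
L=[(35.5,0,202),(-35.5,0,202),(-35,31,140),(35,-31,140),(-35,-31,140)]
U=px([(287,108),(297,265),(213,278),(330,122),(343,262)],345,185,4)
for y in(1.57,0):
    pass
q,f=fit([500,-250,0.],[(t,L,U)]);print(q.round(3),f.round(1))
crop(t,345,185,520,275,4,"pics/t4.png",lines(q,TOW));crop(s,320,260,440,440,3,"pics/s4.png",lines(q,TOW))
E
```

```text
[ 4.68384e+02 -2.21874e+02  6.00000e-02] [-0.1  0.7  0.9 -0.7  0.5 -1.1 -0.7  0.5 -0.7  0.6]
```

View pics/t4.png

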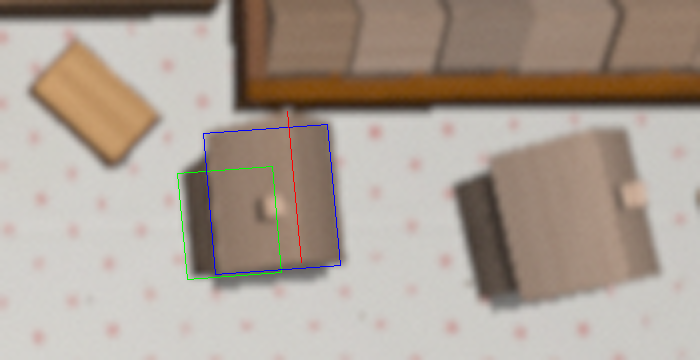

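View pics/s4.png

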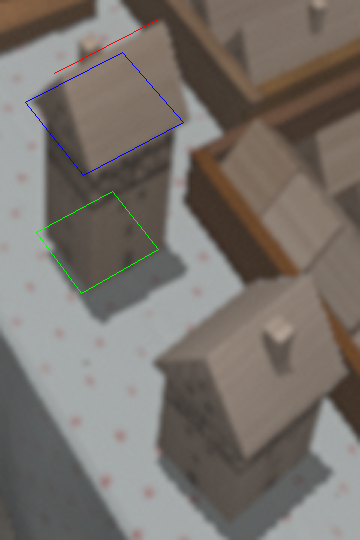

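```bash
python3 - <<'E'
from ov import *
t=snapshot("top");s=snapshot("scene")
p=np.array([504,31.8,1.537])
def tr(w): return (w-[p[0],p[1],0])@Rz(p[2])
for n,X,z in[("big end",(480,90),80),("big end",(480,260),80),("big end",(480,170),110),("small",(478,290),75),("small",(478,445),75),("small end ridge",(478,370),100)]:
    u=px(X,235,185,7);print(n,tr(ray(t,*u,z)).round(1))
for z in(0,40): 
    print("crate",z,ray(t,*px((205,40),235,185,7),z).round(),ray(t,*px((540,40),235,185,7),z).round())
    print("crate2",ray(t,*px((240,108),345,185,4),z).round())
print("block",[ray(t,*px(X,345,185,4),28).round() for X in((75,40),(30,90),(115,165),(160,118))])
HB=[(sq(48,25.5,5),G),(sq(50.5,28,75),Bc),([(-50.5,0,121),(50.5,0,121)],R)]
HS=[(sq(40,23.5,5),G),(sq(43,26,70),Bc),([(-43,0,104),(43,0,104)],R)]
TR=[(sq(81,57,5),G),(sq(87,63,25),Bc),(sq(3,63,90,84),R)]
def inT(x,y,d): 
    w=place(p,[(x,y,0)])[0]; return lines([w[0],w[1],p[2]],d)
l=inT(12,-28,HB)+inT(8,28,HS)+lines(p,TR)
crop(t,235,185,345,265,7,"pics/t5.png",l);crop(s,260,180,360,285,5,"pics/s5.png",l)
E
```

```text
big end [-34.4 -52.2  80. ]
big end [-35.6  -0.8  80. ]
big end [-36.1 -23.7 110. ]
small [-35.    7.8  75. ]
small [-36.2  54.4  75. ]
small end ridge [-36.6  34.1 100. ]
crate 0 [586.  87.   0.] [584. -21.   0.]
crate2 [ 533. -230.    0.]
crate 40 [579.  83.  40.] [577. -22.  40.]
crate2 [ 527. -223.   40.]
block [array([ 568., -136.,   28.]), array([ 541., -110.,   28.]), array([ 498., -156.,   28.]), array([ 524., -181.,   28.])]
```

View pics/t5.png

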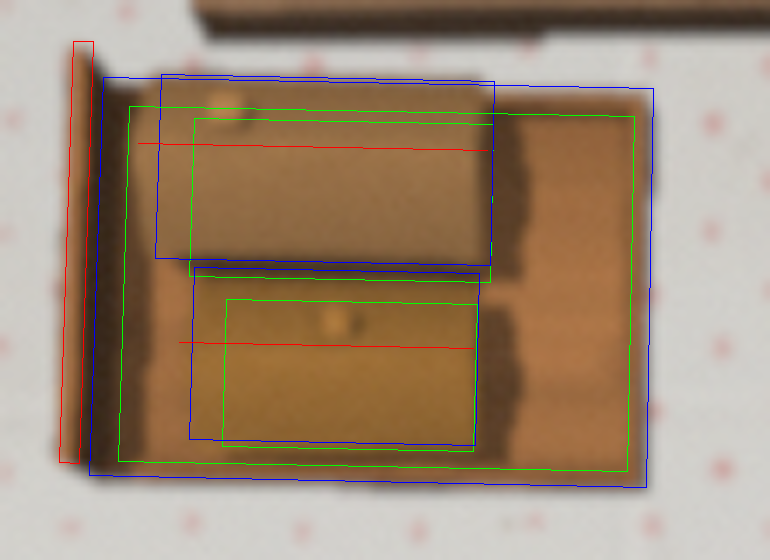

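View pics/s5.png

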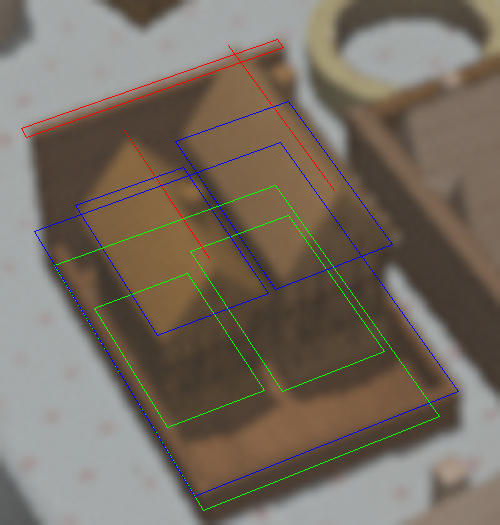

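Emit:
{"api": "jog_arm", "payload": {
  "deltas": [
    [[0.39,-0.9,0],[0,0,-0.056]],
    [[0.39,-0.9,0],[0,0,-0.056]],
    [[0.39,-0.9,0],[0,0,-0.056]],
    [[0.39,-0.9,0],[0,0,-0.056]],
    [[0.39,-0.9,0],[0,0,-0.056]],
    [[0.39,-0.9,0],[0,0,-0.056]],
    [[0.39,-0.9,0],[0,0,-0.056]],
    [[0.39,-0.9,0],[0,0,-0.056]]
  ]
}}

```text
clock: 1.17
ee_pos: [266.7, 435.2, 249.9]
eef_rot: [[0.651, 0.759, 0.0], [0.759, -0.651, 0.0], [0.001, 0.0, -1.0]]
ft_force: [0.2, -0.3, -0.4]
width: 88.0
```

Emit:
{"api": "jog_arm", "payload": {
  "deltas": [
    [[0.39,-0.9,0],[0,0,-0.056]],
    [[0.39,-0.9,0],[0,0,-0.056]],
    [[0.39,-0.9,0],[0,0,-0.056]],
    [[0.39,-0.9,0],[0,0,-0.056]],
    [[0.39,-0.9,0],[0,0,-0.056]],
    [[0.39,-0.9,0],[0,0,-0.056]],
    [[0.39,-0.9,0],[0,0,-0.056]],
    [[0.39,-0.9,0],[0,0,-0.056]]
  ]
}}

```text
clock: 1.83
ee_pos: [360.3, 219.2, 250.1]
eef_rot: [[0.916, 0.402, 0.001], [0.402, -0.916, 0.0], [0.001, -0.0, -1.0]]
ft_force: [-0.7, -0.4, 0.8]
width: 88.3
```

Emit:
{"api": "jog_arm", "payload": {
  "deltas": [
    [[0.39,-0.9,0],[0,0,-0.056]],
    [[0.39,-0.9,0],[0,0,-0.056]],
    [[0.39,-0.9,0],[0,0,-0.056]],
    [[0.39,-0.9,0],[0,0,-0.056]],
    [[0.39,-0.9,0],[0,0,-0.056]],
    [[0.39,-0.9,0],[0,0,-0.056]],
    [[0.39,-0.9,0],[0,0,-0.056]],
    [[0.39,-0.9,0],[0,0,-0.056]]
  ]
}}

```text
clock: 2.5
ee_pos: [453.9, 3.0, 250.1]
eef_rot: [[0.999, -0.035, 0.001], [-0.035, -0.999, 0.0], [0.001, -0.0, -1.0]]
ft_force: [-0.4, 0.5, -0.7]
width: 87.8
```

```bash
python3 - <<'E'
from h import *
o=get_obs();print({k:np.round(v,3).tolist() for k,v in o.items()})
E
```

```text
{'clock': 2.5, 'joints': [-0.048, -0.166, 2.053, 0.0, 1.254, -0.013], 'qd': [-0.715, 0.276, -0.233, 0.003, -0.049, -0.043], 'joint_efforts': [3.06, -28.072, -34.376, -0.047, 0.194, 0.017], 'ee_pos': [453.945, 3.031, 250.077], 'eef_rot': [[0.999, -0.035, 0.001], [-0.035, -0.999, 0.0], [0.001, -0.0, -1.0]], 'ft_force': [-0.408, 0.519, -0.719], 'wrist_torque': [-0.138, 0.113, 0.013], 'width': 87.838}
```

Emit:
{"api": "jog_arm", "payload": {
  "deltas": [
    [[0.1,-0.3,0],[0.115,-0.004,0]],
    [[0.1,-0.3,0],[0.115,-0.004,0]],
    [[0.1,-0.3,0],[0.115,-0.004,0]],
    [[0.1,-0.3,0],[0.115,-0.004,0]],
    [[0.1,-0.3,0],[0.115,-0.004,0]],
    [[0.1,-0.1,-0.5],[0,0,0]],
    [[0.1,0,-1],[0,0,0]],
    [[0.07,0,-1],[0,0,0]]
  ]
}}

```text
clock: 3.17
ee_pos: [477.7, -44.9, 174.0]
eef_rot: [[0.999, -0.027, 0.022], [-0.034, -0.841, 0.541], [0.004, -0.541, -0.841]]
ft_force: [-0.5, 0.3, -0.4]
width: 88.4
```

```bash
python3 - <<'E'
from h import *
o=get_obs();print({k:np.round(v,3).tolist() for k,v in o.items()})
for n in("scene","top"):
    s=snapshot(n); cv2.imwrite(f"pics/{n}1.png",s["image"][:,:,::-1])
E
```

```text
{'clock': 3.167, 'joints': [-0.49, 0.092, 2.058, 0.529, 1.305, -0.681], 'qd': [0.049, 0.466, 0.281, 0.09, -0.633, -0.351], 'joint_efforts': [-0.885, -38.629, -31.362, 1.977, 2.534, 0.394], 'ee_pos': [477.73, -44.918, 173.977], 'eef_rot': [[0.999, -0.027, 0.022], [-0.034, -0.841, 0.541], [0.004, -0.541, -0.841]], 'ft_force': [-0.485, 0.298, -0.425], 'wrist_torque': [-0.326, 0.081, 0.035], 'width': 88.387}
```

View pics/scene1.png

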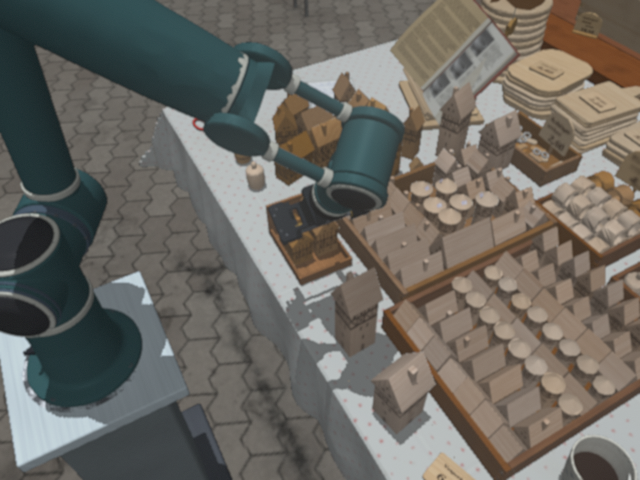

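View pics/top1.png

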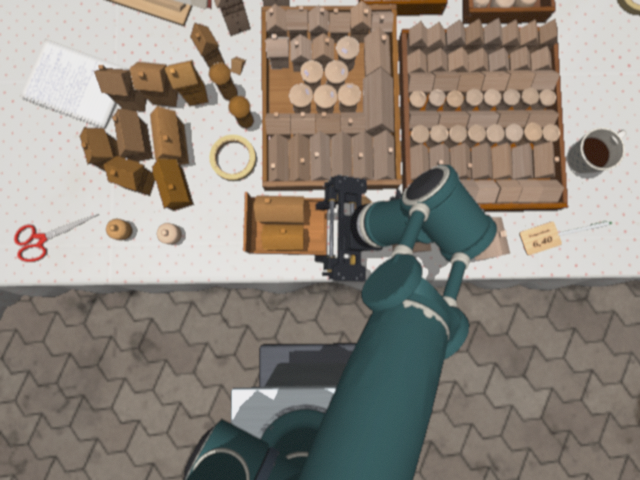

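```bash
python3 - <<'E'
import numpy as np
from scipy.optimize import least_squares
D=[([1.275,.2645,1.6045],[172.65,652.2,249.1],[-.001,-.002,-1]),([-.048,-.166,2.053],[453.945,3.031,250.077],[0.001,0,-1]),([-.49,.092,2.058],[477.73,-44.918,173.977],[.022,.541,-.841])]
def f(p):
    a1,h,a2,a3,e,d,L=p;o=[]
    for q,x,z in D:
        b=q[1]+q[2];r=a1+a2*np.sin(q[1])+a3*np.sin(b)+e*np.cos(b);Z=h+a2*np.cos(q[1])+a3*np.cos(b)-e*np.sin(b)
        c,s=np.cos(q[0]),np.sin(q[0])
        w=np.array([r*c-d*s,r*s+d*c,Z])
        o+=list(w+L*np.array(z)-x)
    return np.r_[o,(np.array(p)-[0,250,400,400,0,25,250])*1e-3]
o=least_squares(f,[0,250,400,400,0,25,250]);print(o.x.round(1),o.fun[:9].round(1))
q,x,z=D[2];print(np.array(x)-o.x[6]*np.array(z))
E
```

```text
[  1.2 251.5 512.9 565.4   2.7  24.8 328.9] [ 0.  -0.  -0.1  0.   0.   0.1 -0.   0.  -0. ]
[ 470.4951141  -222.8304214   450.54695637]
```

```bash
python3 - <<'E'
from ov import *
o=get_obs();P=o["ee_pos"];R3=o["eef_rot"]
th=np.linspace(0,2*np.pi,40)
l=[]
for d in(53,100,150,200,250,329):
    for r,c in((45,G),(60,R)):
        l.append((P+np.outer(np.cos(th)*r,R3[:,0])+np.outer(np.sin(th)*r,R3[:,1])-d*R3[:,2],c))
s=snapshot("scene");crop(s,230,80,430,230,4,"pics/c1.png",l)
s=snapshot("top");crop(s,310,150,510,300,4,"pics/c2.png",l)
E
```

```text
(no output)
```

View pics/c1.png

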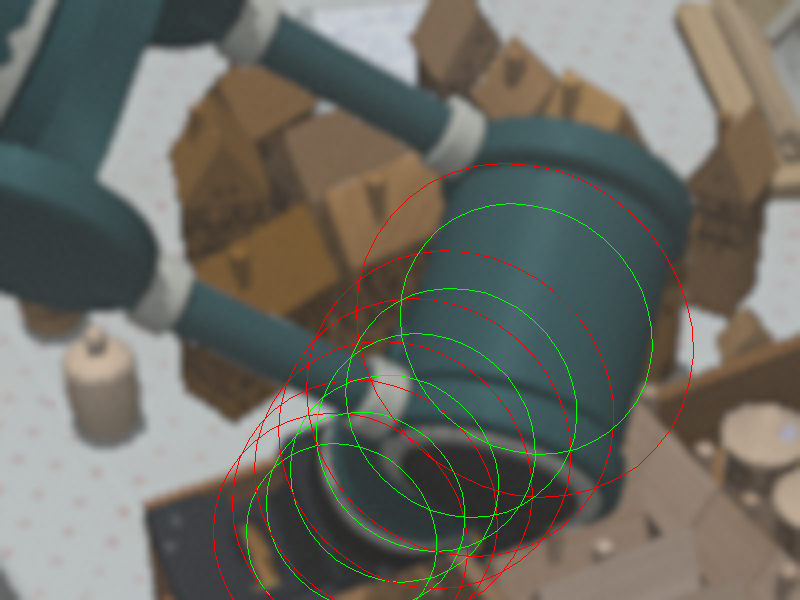

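View pics/c2.png

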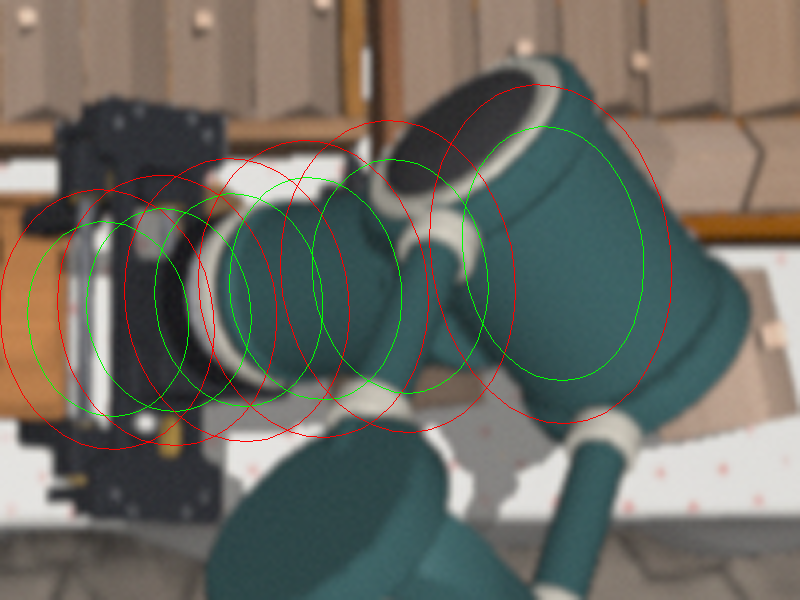

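Emit:
{"api": "jog_arm", "payload": {
  "deltas": [
    [[0,0,-1],[0,0,0]],
    [[0,0,-1],[0,0,0]],
    [[0,0,-1],[0,0,0]],
    [[0,0,-0.7],[0,0,0]],
    [[0,0,0],[0,0,0]]
  ]
}}

```text
clock: 3.78
ee_pos: [475.3, -42.2, 62.1]
eef_rot: [[1.0, -0.027, 0.015], [-0.031, -0.838, 0.544], [-0.002, -0.545, -0.839]]
ft_force: [-1.1, 1.6, 0.9]
width: 88.3
```

```bash
python3 - <<'E'
from h import *
s=snapshot("scene"); crop(s,230,100,440,380,2,"pics/c3.png")
s=snapshot("top"); crop(s,230,170,450,300,3,"pics/c4.png")
E
```

```text
(no output)
```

View pics/c3.png

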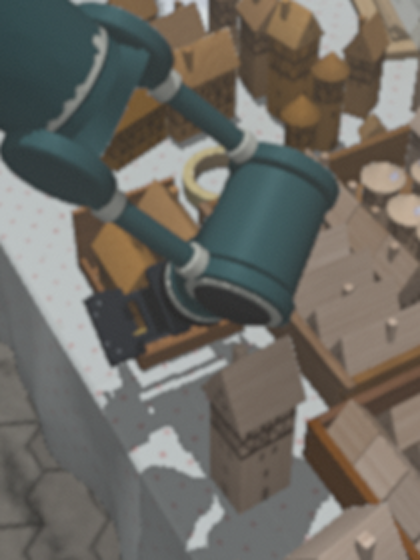

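View pics/c4.png

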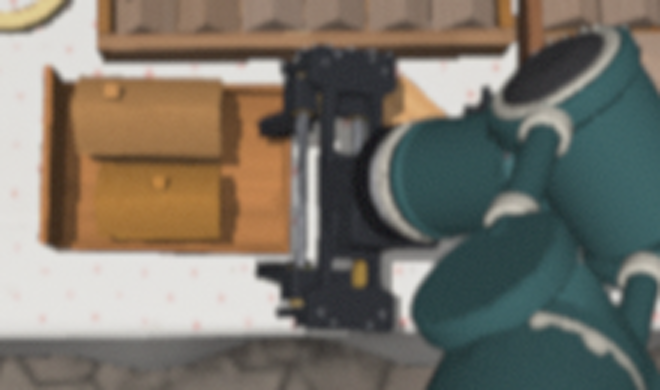

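Emit:
{"api": "jog_arm", "payload": {
  "deltas": [
    [[0.05,0.15,-0.3],[0,0,0]],
    [[0.05,0.15,-0.3],[0,0,0]],
    [[0,0,-0.22],[0,0,0]],
    [[0,0,0],[0,0,0]],
    [[0,0,0],[0,0,0]]
  ]
}}

```text
clock: 4.3
ee_pos: [479.4, -34.2, 38.9]
eef_rot: [[0.999, -0.026, 0.018], [-0.032, -0.838, 0.544], [0.001, -0.544, -0.839]]
ft_force: [-0.0, 0.3, 0.7]
width: 87.8
```

Emit:
{"api": "jog_arm", "payload": {
  "deltas": [
    [[0,0.15,-0.03],[0,0,0]],
    [[0,0.15,-0.03],[0,0,0]],
    [[0,0.1,0],[0,0,0]],
    [[0,0.1,0],[0,0,0]],
    [[0,0.1,0],[0,0,0]],
    [[0,0.1,0],[0,0,0]],
    [[0,0,0],[0,0,0]]
  ]
}}

```text
clock: 4.88
ee_pos: [479.6, -13.0, 37.4]
eef_rot: [[0.999, -0.026, 0.019], [-0.032, -0.839, 0.544], [0.002, -0.544, -0.839]]
ft_force: [0.3, -1.0, 0.5]
width: 88.2
```

Emit:
{"api": "jog_arm", "payload": {
  "deltas": [
    [[0,0.05,0],[0,0,0]],
    [[0,0.05,0],[0,0,0]],
    [[0,0.05,0],[0,0,0]],
    [[0,0.05,0],[0,0,0]]
  ]
}}

```text
clock: 5.22
ee_pos: [479.8, -7.5, 37.3]
eef_rot: [[0.999, -0.026, 0.019], [-0.033, -0.839, 0.544], [0.002, -0.544, -0.839]]
ft_force: [0.3, -0.9, 0.3]
width: 88.1
```

```bash
python3 - <<'E'
from h import *
s=snapshot("scene"); crop(s,250,170,360,285,5,"pics/d1.png")
s=snapshot("top"); crop(s,235,185,345,265,7,"pics/d2.png")
E
```

```text
(no output)
```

View pics/d1.png

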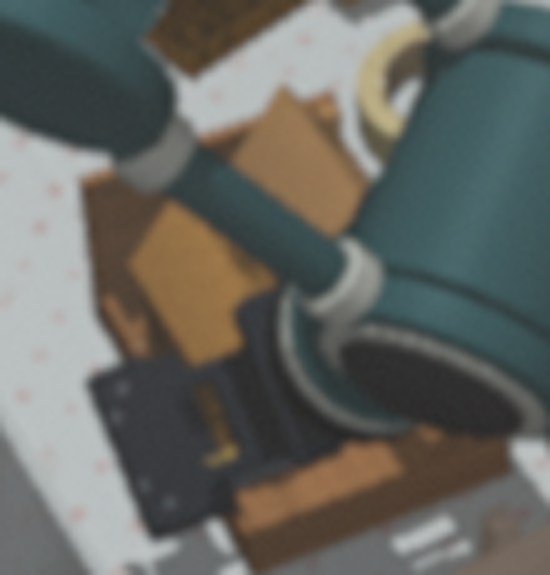

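View pics/d2.png

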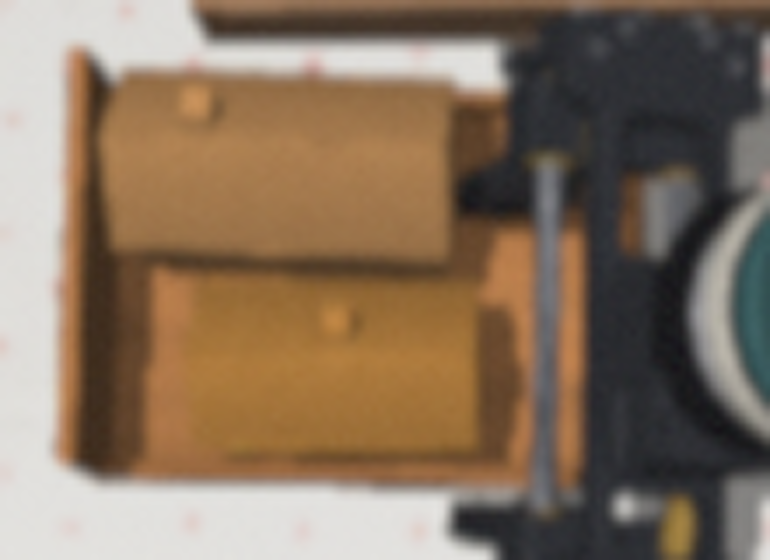

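Emit:
{"api": "jog_arm", "payload": {
  "deltas": [
    [[0,0.04,0],[0,0,0]],
    [[0,0.04,0],[0,0,0]],
    [[0,0.04,0],[0,0,0]],
    [[0,0,0],[0,0,0]]
  ]
}}

```text
clock: 5.65
ee_pos: [479.6, -3.7, 37.3]
eef_rot: [[0.999, -0.026, 0.019], [-0.032, -0.839, 0.544], [0.001, -0.544, -0.839]]
ft_force: [-0.0, -1.7, 0.4]
width: 88.2
```

Emit:
{"api": "jog_arm", "payload": {
  "deltas": [
    [[0,0.03,0],[0,0,0]],
    [[0,0.03,0],[0,0,0]],
    [[0,0,0],[0,0,0]]
  ]
}}

```text
clock: 5.9
ee_pos: [479.6, -1.9, 37.3]
eef_rot: [[0.999, -0.026, 0.019], [-0.032, -0.839, 0.544], [0.001, -0.544, -0.839]]
ft_force: [1.1, -0.4, 0.3]
width: 88.3
```

Emit:
{"api": "jog_arm", "payload": {
  "deltas": [
    [[0,0.03,0],[0,0,0]],
    [[0,0,0],[0,0,0]]
  ]
}}

```text
clock: 6.07
ee_pos: [479.6, -1.1, 37.3]
eef_rot: [[0.999, -0.026, 0.019], [-0.032, -0.839, 0.544], [0.001, -0.544, -0.839]]
ft_force: [0.1, -1.0, 0.5]
width: 87.6
```

Emit:
{"api": "jog_arm", "payload": {
  "deltas": [
    [[0,0.03,0],[0,0,0]],
    [[0,0,0],[0,0,0]]
  ]
}}

```text
clock: 6.23
ee_pos: [479.6, -0.2, 37.3]
eef_rot: [[0.999, -0.026, 0.019], [-0.032, -0.839, 0.544], [0.001, -0.544, -0.839]]
ft_force: [-0.5, -0.1, 0.6]
width: 88.2
```

```bash
python3 - <<'E'
from h import *
s=snapshot("top"); crop(s,235,185,345,265,7,"pics/d3.png")
E
```

```text
(no output)
```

View pics/d3.png

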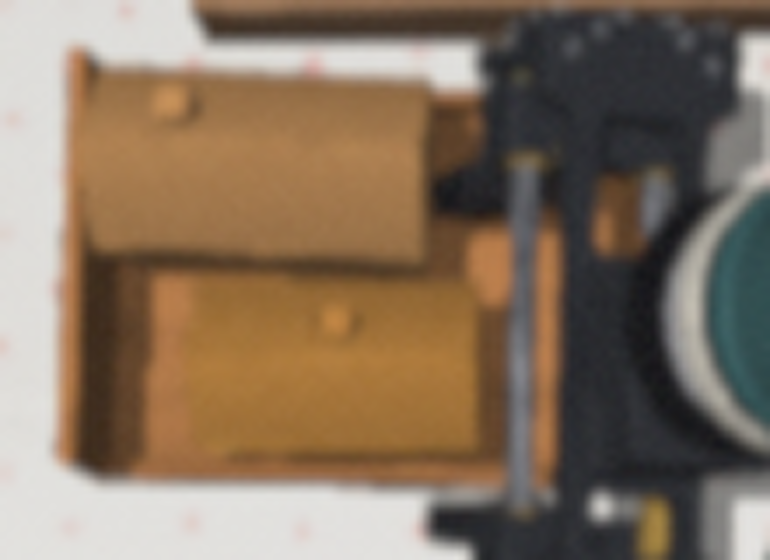

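Emit:
{"api": "jog_arm", "payload": {
  "deltas": [
    [[0,0.025,0],[0,0,0]],
    [[0,0,0],[0,0,0]]
  ]
}}

```text
clock: 6.45
ee_pos: [479.7, 0.5, 37.3]
eef_rot: [[0.999, -0.026, 0.019], [-0.032, -0.839, 0.544], [0.001, -0.544, -0.839]]
ft_force: [-0.5, -0.8, 0.1]
width: 87.6
```

Emit:
{"api": "jog_arm", "payload": {
  "deltas": [
    [[0,0.025,0],[0,0,0]],
    [[0,0,0],[0,0,0]]
  ]
}}

```text
clock: 6.62
ee_pos: [479.8, 1.0, 37.3]
eef_rot: [[0.999, -0.026, 0.019], [-0.033, -0.839, 0.543], [0.002, -0.544, -0.839]]
ft_force: [-0.8, -2.5, 1.0]
width: 88.2
```

Emit:
{"api": "jog_arm", "payload": {
  "deltas": [
    [[0,0.025,0],[0,0,0]],
    [[0,0,0],[0,0,0]]
  ]
}}

```text
clock: 6.78
ee_pos: [480.0, 1.4, 37.3]
eef_rot: [[0.999, -0.026, 0.02], [-0.033, -0.839, 0.543], [0.002, -0.543, -0.84]]
ft_force: [-1.6, -5.4, 0.7]
width: 87.9
```

Emit:
{"api": "jog_arm", "payload": {
  "deltas": [
    [[0,-0.2,0],[0,0,0]],
    [[0,-0.4,0],[0,0,0]],
    [[-0.1,-0.35,0],[0,0,0]]
  ]
}}

```text
clock: 7.03
ee_pos: [476.7, -27.1, 37.4]
eef_rot: [[1.0, -0.026, 0.019], [-0.032, -0.838, 0.544], [0.002, -0.544, -0.839]]
ft_force: [-0.2, -0.0, -0.1]
width: 88.3
```

Emit:
{"api": "jog_arm", "payload": {
  "deltas": [
    [[0,0,0],[0,0,0]],
    [[0,0,0],[0,0,0]],
    [[0,0,0],[0,0,0]],
    [[0,0,0],[0,0,0]],
    [[0,0,0],[0,0,0]],
    [[0,0,0],[0,0,0]]
  ],
  "jaw": 0
}}

```text
clock: 7.53
ee_pos: [467.5, -24.9, 35.6]
eef_rot: [[1.0, -0.024, -0.001], [-0.02, -0.837, 0.547], [-0.014, -0.546, -0.837]]
ft_force: [-30.1, -13.8, 15.8]
width: 50.3
```

Emit:
{"api": "jog_arm", "payload": {
  "deltas": [
    [[0,0.1,0],[0,0,0]],
    [[0,0.1,0],[0,0,0]],
    [[0,0.1,0],[0,0,0]],
    [[0,0,0],[0,0,0]]
  ]
}}

```text
clock: 7.87
ee_pos: [455.5, -14.3, 34.2]
eef_rot: [[0.999, -0.023, -0.025], [-0.005, -0.835, 0.55], [-0.033, -0.55, -0.835]]
ft_force: [-57.9, -27.5, 34.9]
width: 24.6
```

```bash
python3 - <<'E'
from h import *
s=snapshot("top"); crop(s,235,185,345,265,7,"pics/d4.png")
E
```

```text
(no output)
```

View pics/d4.png

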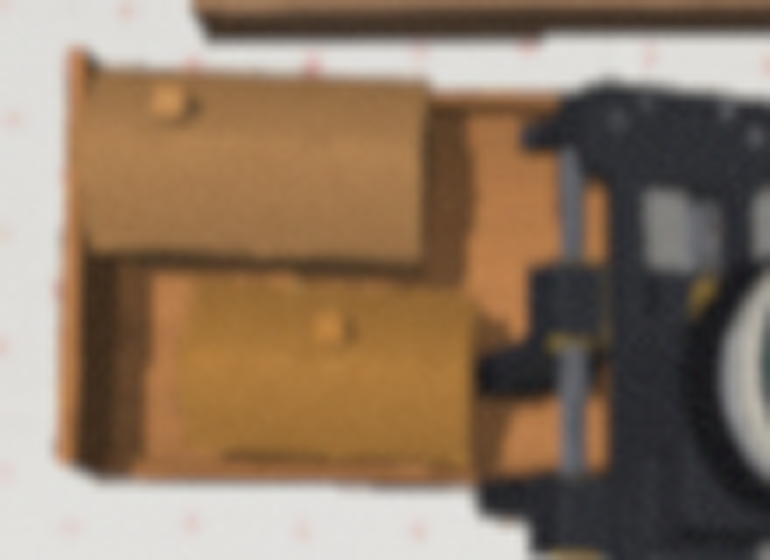

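Emit:
{"api": "jog_arm", "payload": {
  "deltas": [
    [[0,-0.1,0],[0,0,0]],
    [[0,-0.1,0],[0,0,0]],
    [[0,-0.1,0],[0,0,0]],
    [[0,0,0],[0,0,0]]
  ],
  "jaw": 80
}}

```text
clock: 8.25
ee_pos: [465.0, -19.7, 34.3]
eef_rot: [[1.0, -0.031, -0.002], [-0.025, -0.831, 0.555], [-0.019, -0.555, -0.832]]
ft_force: [-12.5, 8.8, -2.5]
width: 47.5
```

Emit:
{"api": "jog_arm", "payload": {
  "deltas": [
    [[0,0,0],[0,0,0]],
    [[0,0,0],[0,0,0]],
    [[0,0,0],[0,0,0]],
    [[0,0,0],[0,0,0]],
    [[0,0,0],[0,0,0]]
  ],
  "jaw": 80
}}

```text
clock: 8.67
ee_pos: [477.5, -26.8, 37.7]
eef_rot: [[0.999, -0.026, 0.02], [-0.033, -0.839, 0.543], [0.003, -0.544, -0.839]]
ft_force: [-0.8, 0.1, 0.5]
width: 79.6
```

```bash
python3 - <<'E'
from h import *
s=snapshot("top"); crop(s,235,185,345,265,7,"pics/d5.png")
E
```

```text
(no output)
```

View pics/d5.png

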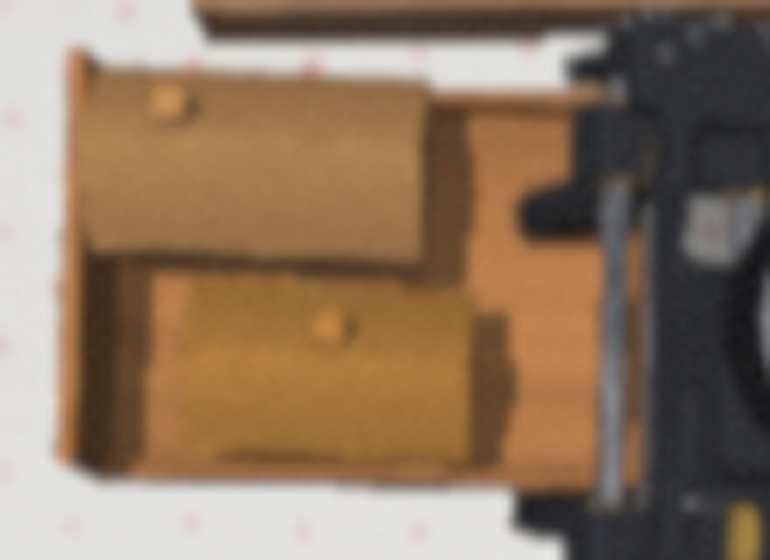

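Emit:
{"api": "jog_arm", "payload": {
  "deltas": [
    [[0,0,0.4],[0,0,0]],
    [[0,0,0.6],[0,0,0]],
    [[0,0,0],[0,0,0]]
  ]
}}

```text
clock: 8.97
ee_pos: [479.3, -27.6, 70.7]
eef_rot: [[0.999, -0.024, 0.024], [-0.033, -0.84, 0.542], [0.007, -0.543, -0.84]]
ft_force: [0.7, -0.9, 0.1]
width: 80.1
```

Emit:
{"api": "jog_arm", "payload": {
  "deltas": [
    [[0,0,0],[0,0,0]],
    [[0,0,0],[0,0,0]],
    [[0,0,0],[0,0,0]],
    [[0,0,0],[0,0,0]]
  ],
  "jaw": 8
}}

```text
clock: 9.3
ee_pos: [476.2, -26.4, 66.8]
eef_rot: [[0.999, -0.027, 0.018], [-0.032, -0.838, 0.544], [0.0, -0.544, -0.839]]
ft_force: [0.5, 0.0, 0.7]
width: 55.4
```

Emit:
{"api": "jog_arm", "payload": {
  "deltas": [
    [[0,0,0],[0,0,0]],
    [[0,0,0],[0,0,0]],
    [[0,0,0],[0,0,0]],
    [[0,0,0],[0,0,0]],
    [[-0.04,0,-0.2],[0,0,0]],
    [[0,0,-0.4],[0,0,0]],
    [[0,0,-0.4],[0,0,0]],
    [[0,0,0],[0,0,0]]
  ]
}}

```text
clock: 9.97
ee_pos: [473.3, -25.8, 34.4]
eef_rot: [[0.999, -0.029, 0.015], [-0.032, -0.838, 0.545], [-0.003, -0.545, -0.838]]
ft_force: [-0.4, 0.1, -0.1]
width: 7.9
```

Emit:
{"api": "jog_arm", "payload": {
  "deltas": [
    [[0,0.1,0.05],[0,0,0]],
    [[0,0.1,0],[0,0,0]],
    [[0,0.1,0],[0,0,0]],
    [[0,0.1,0],[0,0,0]],
    [[0,0.1,0],[0,0,0]],
    [[0,0.1,0],[0,0,0]],
    [[0,0,0],[0,0,0]]
  ]
}}

```text
clock: 10.55
ee_pos: [475.5, -8.0, 39.1]
eef_rot: [[0.999, -0.026, 0.019], [-0.032, -0.839, 0.544], [0.002, -0.544, -0.839]]
ft_force: [0.5, -0.3, -0.3]
width: 8.1
```

```bash
python3 - <<'E'
from h import *
s=snapshot("top"); crop(s,235,185,345,265,7,"pics/d6.png")
E
```

```text
(no output)
```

View pics/d6.png

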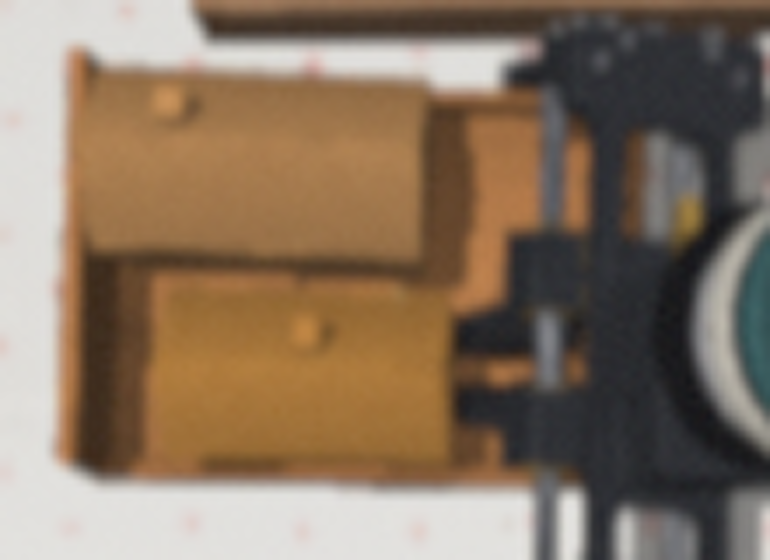

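Emit:
{"api": "jog_arm", "payload": {
  "deltas": [
    [[0,0.07,-0.03],[0,0,0]],
    [[0,0.07,0],[0,0,0]],
    [[0,0.07,0],[0,0,0]],
    [[0,0.07,0],[0,0,0]],
    [[0,0.07,0],[0,0,0]],
    [[0,0.07,0],[0,0,0]],
    [[0,0.07,0],[0,0,0]],
    [[0,0,0],[0,0,0]]
  ]
}}

```text
clock: 11.27
ee_pos: [475.6, 6.5, 38.0]
eef_rot: [[0.999, -0.026, 0.019], [-0.032, -0.839, 0.544], [0.002, -0.544, -0.839]]
ft_force: [1.3, -1.7, 0.1]
width: 7.9
```

Emit:
{"api": "jog_arm", "payload": {
  "deltas": [
    [[0,0.05,0],[0,0,0]],
    [[0,0.05,0],[0,0,0]],
    [[0,0.05,0],[0,0,0]],
    [[0,0,0],[0,0,0]]
  ]
}}

```text
clock: 11.6
ee_pos: [475.6, 10.8, 38.0]
eef_rot: [[0.999, -0.026, 0.019], [-0.033, -0.839, 0.544], [0.002, -0.544, -0.839]]
ft_force: [0.9, -1.3, 0.9]
width: 8.0
```

Emit:
{"api": "jog_arm", "payload": {
  "deltas": [
    [[0,0.04,0],[0,0,0]],
    [[0,0.04,0],[0,0,0]],
    [[0,0.04,0],[0,0,0]],
    [[0,0,0],[0,0,0]]
  ]
}}

```text
clock: 11.93
ee_pos: [475.6, 14.4, 38.0]
eef_rot: [[0.999, -0.026, 0.019], [-0.032, -0.839, 0.544], [0.002, -0.544, -0.839]]
ft_force: [1.1, -1.7, -0.4]
width: 8.1
```

Emit:
{"api": "jog_arm", "payload": {
  "deltas": [
    [[0,0.03,0],[0,0,0]],
    [[0,0.03,0],[0,0,0]],
    [[0,0,0],[0,0,0]]
  ]
}}

```text
clock: 12.18
ee_pos: [475.6, 16.1, 37.9]
eef_rot: [[0.999, -0.026, 0.019], [-0.033, -0.839, 0.544], [0.002, -0.544, -0.839]]
ft_force: [0.6, -2.1, 1.4]
width: 7.5
```

```bash
python3 - <<'E'
from h import *
s=snapshot("top"); crop(s,235,185,345,265,7,"pics/d7.png")
E
```

```text
(no output)
```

View pics/d7.png

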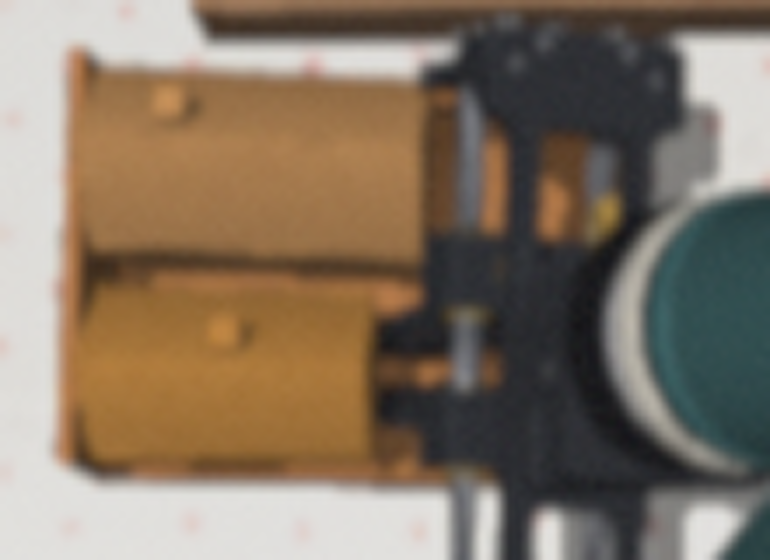

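Emit:
{"api": "jog_arm", "payload": {
  "deltas": [
    [[0,0.025,0],[0,0,0]],
    [[0,0,0],[0,0,0]]
  ]
}}

```text
clock: 12.4
ee_pos: [475.7, 16.4, 37.9]
eef_rot: [[0.999, -0.026, 0.019], [-0.032, -0.839, 0.543], [0.002, -0.543, -0.84]]
ft_force: [1.3, -5.4, 1.9]
width: 7.9
```

Emit:
{"api": "jog_arm", "payload": {
  "deltas": [
    [[0,0.025,0],[0,0,0]],
    [[0,0,0],[0,0,0]]
  ]
}}

```text
clock: 12.57
ee_pos: [475.8, 16.6, 37.9]
eef_rot: [[0.999, -0.026, 0.02], [-0.032, -0.84, 0.542], [0.003, -0.542, -0.84]]
ft_force: [1.3, -7.4, 2.2]
width: 8.2
```

Emit:
{"api": "jog_arm", "payload": {
  "deltas": [
    [[0,-0.3,0],[0,0,0]],
    [[0,-0.6,0],[0,0,0]],
    [[0,-0.6,0.3],[0,0,0]],
    [[0,0,1],[0,0,0]],
    [[0,0,1],[0,0,0]],
    [[0,0,1],[0,0,0]],
    [[0,0,1],[0,0,0]]
  ]
}}

```text
clock: 13.15
ee_pos: [473.9, -26.9, 167.5]
eef_rot: [[0.999, -0.028, 0.016], [-0.032, -0.837, 0.546], [-0.002, -0.546, -0.838]]
ft_force: [0.3, -0.5, -0.9]
width: 7.9
```

```bash
python3 - <<'E'
from ov import *
p=np.array([503.5,32.5,1.538])
HB=[(sq(48,25.5,5),G),(sq(50.5,28,75),Bc),([(-50.5,0,121),(50.5,0,121)],R)]
HS=[(sq(40,23.5,5),G),(sq(43,26,70),Bc),([(-43,0,104),(43,0,104)],R)]
TR=[(sq(81,57,5),G),(sq(87,63,25),Bc),(sq(3,63,90,84),R)]
def inT(x,y,d): 
    w=place(p,[(x,y,0)])[0]; return lines([w[0],w[1],p[2]],d)
l=inT(30,-27,HB)+inT(38,29,HS)+lines(p,TR)
t=snapshot("top");s=snapshot("scene")
crop(t,235,185,345,265,7,"pics/t6.png",l);crop(t,235,185,345,265,7,"pics/t7.png");crop(s,260,180,360,285,5,"pics/s6.png",l)
E
```

```text
(no output)
```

View pics/t6.png

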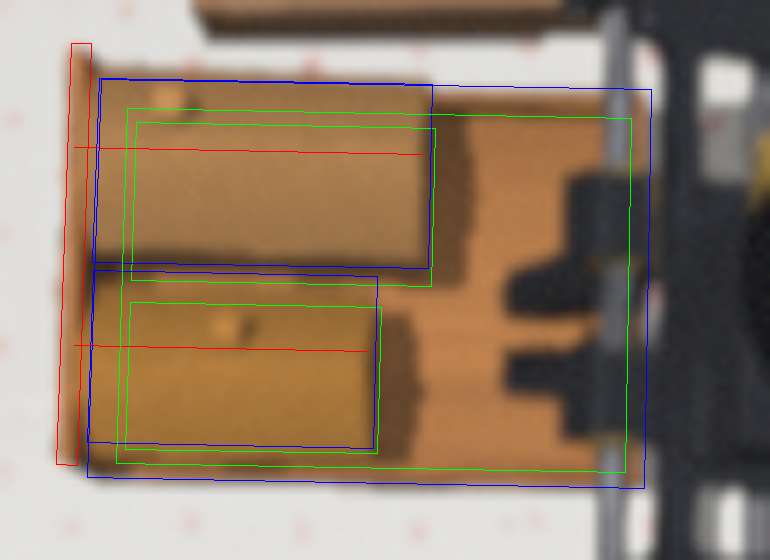

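View pics/t7.png

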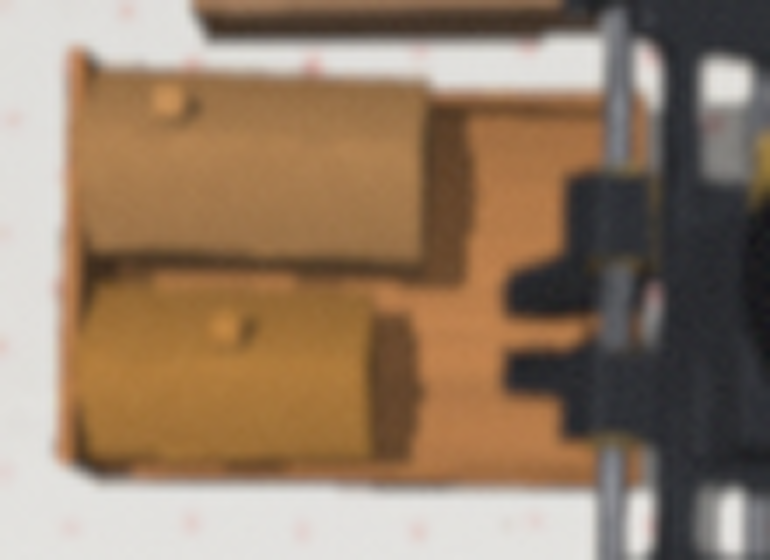

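View pics/s6.png

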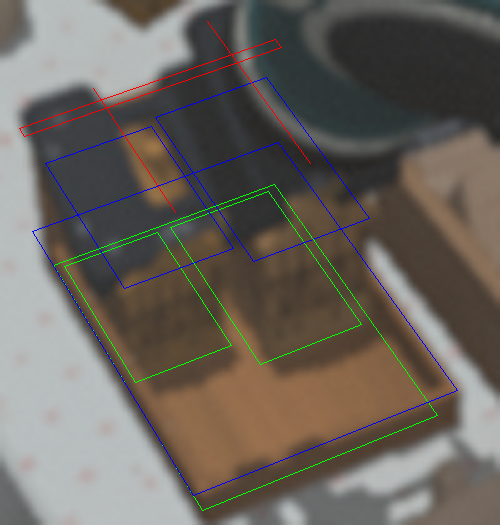

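```bash
cat > kin.py <<'E'
import numpy as np
from scipy.spatial.transform import Rotation as Ro
from scipy.optimize import least_squares
K=[1.2,251.5,512.9,565.4,2.7,24.8,328.9]
def fk(q):
    a1,h,a2,a3,e,d,L=K;b=q[1]+q[2]
    r=a1+a2*np.sin(q[1])+a3*np.sin(b)+e*np.cos(b);Z=h+a2*np.cos(q[1])+a3*np.cos(b)-e*np.sin(b)
    c,s=np.cos(q[0]),np.sin(q[0])
    M=(Ro.from_euler('z',q[0])*Ro.from_euler('y',b)*Ro.from_euler('z',q[3])*Ro.from_euler('y',q[4])*Ro.from_euler('z',q[5]+np.pi)).as_matrix()
    return np.array([r*c-d*s,r*s+d*c,Z])+L*M[:,2],M
lo=np.array([-2.63,-.94,.31,-1.31,0,-2.55]);hi=np.array([2.63,2.18,2.57,4.45,2.66,2.55])
def ik(P,M,q0):
    f=lambda q:np.r_[(fk(q)[0]-P)/100,(fk(q)[1]-M).ravel()]
    o=least_squares(f,np.clip(q0,lo+.01,hi-.01),bounds=(lo,hi));return o.x,np.abs(o.fun).max()
def pose(hd,p): # heading angle of tool in world, pitch below horizontal; jaw axis horizontal
    z=np.array([np.cos(p)*np.cos(hd),np.cos(p)*np.sin(hd),-np.sin(p)]);x=np.array([np.sin(hd),-np.cos(hd),0]);return np.c_[x,np.cross(z,x),z]
E
python3 - <<'E'
from kin import *; from ov import *
q=np.array([-.49,.092,2.058,.529,1.305,-.681]);print([a.round(3) for a in fk(q)])
d=np.radians
o=get_obs();q=o["joints"];print(q.round(3), fk(q)[0].round(),o["ee_pos"].round())
for P,hd,p in [((474,-45,270),88,57),((474,-200,330),93.4,35),((469,-330,330),93.4,35),((469,-330,135),93.4,35),((469,-215,132),93.4,35),((469,-215,300),93.4,35),((500,-17,300),88,35),((500,-17,137),88,35)]:
    M=pose(d(hd),d(p));q,e=ik(np.array(P,float),M,q);print(P,q.round(2),round(e,4))
t=snapshot("top")
for X in((490,158),(520,300),(625,130),(658,272)): print(ray(t,*px(X,345,185,4),110).round())
E
```

```text
[array([477.361, -44.996, 173.919]), array([[ 0.999, -0.027,  0.021],
       [-0.034, -0.84 ,  0.541],
       [ 0.003, -0.541, -0.841]])]
[-0.464  0.081  2.075  0.543  1.287 -0.67 ] [477. -28. 172.] [478. -28. 171.]
(474, -45, 270) [-0.49 -0.01  1.97  0.51  1.47 -0.59] 0.0
(474, -200, 330) [-0.8   0.31  1.66  0.61  1.93 -0.87] 0.0
(469, -330, 330) [-0.92  0.48  1.43  0.54  2.04 -0.94] 0.0
(469, -330, 135) [-0.92  0.66  1.54  0.48  1.79 -1.09] 0.0
(469, -215, 132) [-0.82  0.53  1.76  0.55  1.67 -1.07] 0.0
(469, -215, 300) [-0.82  0.35  1.67  0.58  1.9  -0.92] 0.0
(500, -17, 300) [-0.57  0.14  1.93  0.79  1.67 -0.71] 0.0
(500, -17, 137) [-0.57  0.35  2.02  0.79  1.45 -0.92] 0.0
[ 490. -339.  110.]
[ 418. -351.  110.]
[ 504. -409.  110.]
[ 431. -422.  110.]
```

Emit:
{"api": "jog_arm", "payload": {
  "deltas": [
    [[0,0,1],[0,0,0]],
    [[0,0,1],[0,0,0]],
    [[0,-0.5,0.75],[0.096,-0.002,0]],
    [[0,-0.5,0.75],[0.096,-0.002,0]],
    [[0,-0.5,0.75],[0.096,-0.002,0]],
    [[0,-0.5,0.75],[0.096,-0.002,0]],
    [[0,-1,0],[0,0,0.047]],
    [[0,-1,0],[0,0,0.047]]
  ],
  "jaw": 88
}}

```text
clock: 13.97
ee_pos: [474.0, -148.5, 315.2]
eef_rot: [[0.998, 0.031, -0.055], [0.063, -0.57, 0.819], [-0.006, -0.821, -0.571]]
ft_force: [1.0, 0.2, -0.2]
width: 59.3
```

Emit:
{"api": "jog_arm", "payload": {
  "deltas": [
    [[0,-0.9,0],[0,0,0]],
    [[0,-0.9,0],[0,0,0]],
    [[0,-0.9,0],[0,0,0]],
    [[0,-0.9,0],[0,0,0]],
    [[0,-0.9,0],[0,0,0]],
    [[0,-0.9,0],[0,0,0]],
    [[0,0,0],[0,0,0]]
  ]
}}

```text
clock: 14.55
ee_pos: [474.6, -312.7, 313.6]
eef_rot: [[0.998, 0.029, -0.052], [0.059, -0.571, 0.819], [-0.006, -0.821, -0.572]]
ft_force: [-0.7, 1.1, 0.1]
width: 88.4
```

```bash
python3 - <<'E'
from h import *
s=snapshot("scene"); cv2.imwrite("pics/e1.png",s["image"][:,:,::-1])
s=snapshot("top"); cv2.imwrite("pics/e2.png",s["image"][:,:,::-1])
E
```

```text
(no output)
```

View pics/e1.png

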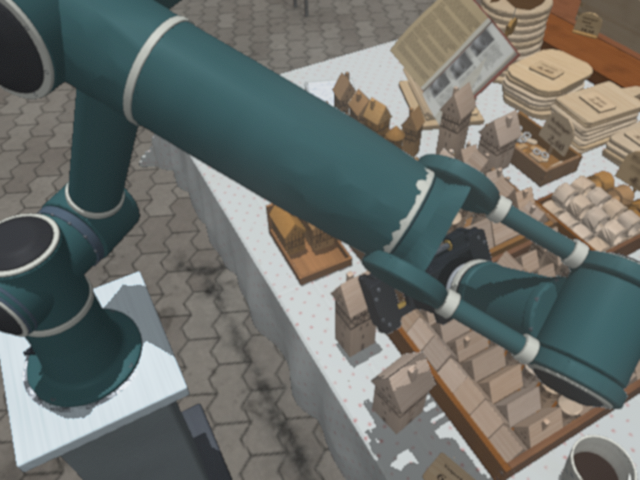

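View pics/e2.png

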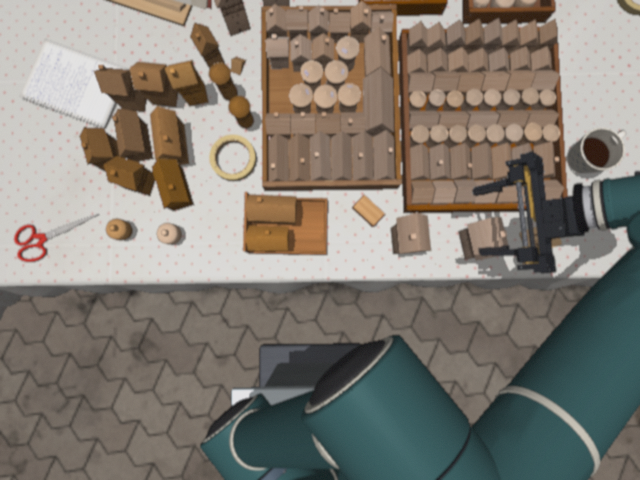

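Emit:
{"api": "jog_arm", "payload": {
  "deltas": [
    [[0,0.1,-0.8],[0,0,0]],
    [[0,0.1,-1],[0,0,0]],
    [[0,0,-1],[0,0,0]],
    [[0,0,-0.9],[0,0,0]],
    [[0,0,-0.2],[0,0,0]],
    [[0,0,0],[0,0,0]],
    [[0,0,0],[0,0,0]]
  ]
}}

```text
clock: 15.23
ee_pos: [475.5, -302.5, 200.5]
eef_rot: [[0.998, 0.033, -0.053], [0.063, -0.572, 0.818], [-0.003, -0.82, -0.573]]
ft_force: [-0.0, 0.5, 0.4]
width: 88.0
```

```bash
python3 - <<'E'
from ov import *
o=get_obs();print(o["ee_pos"].round(1),o["eef_rot"].round(3).tolist())
P=o["ee_pos"];M=o["eef_rot"]
l=[]
# inner jaw lines extended ahead along tool axis
for sgn in(-1,1):
    a=P+M[:,0]*sgn*44; l.append((np.array([a,a+M[:,2]*11,a+M[:,2]*130]),G))
l+=lines([469,-221.9,.06],TOW)
s=snapshot("top"); crop(s,370,180,540,290,4,"pics/e3.png",l)
s=snapshot("scene"); crop(s,310,230,480,400,4,"pics/e4.png",l)
E
```

```text
[ 475.5 -302.5  200.5] [[0.998, 0.033, -0.053], [0.063, -0.572, 0.818], [-0.003, -0.82, -0.573]]
```

View pics/e3.png

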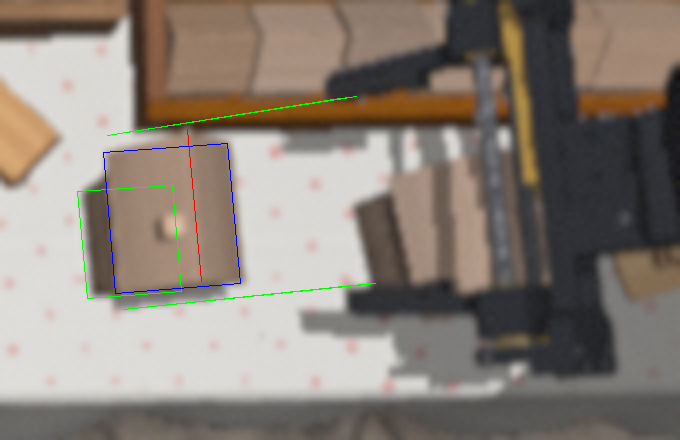

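View pics/e4.png

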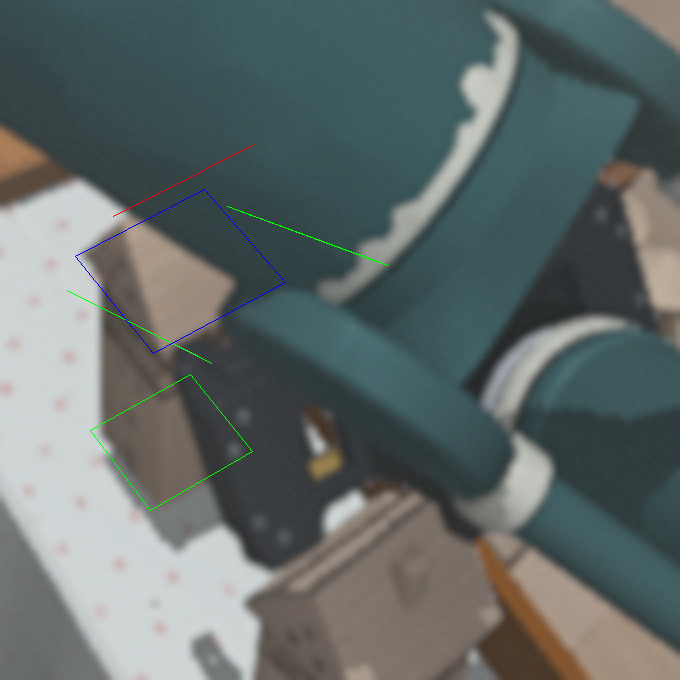

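Emit:
{"api": "jog_arm", "payload": {
  "deltas": [
    [[-0.03,0.5,-0.37],[0,0,0]],
    [[-0.03,0.5,-0.37],[0,0,0]],
    [[-0.03,0.5,-0.37],[0,0,0]],
    [[-0.03,0.5,-0.37],[0,0,0]],
    [[-0.03,0.3,-0.3],[0,0,0]],
    [[0,0,0],[0,0,0]]
  ]
}}

```text
clock: 15.83
ee_pos: [470.5, -232.8, 146.3]
eef_rot: [[0.998, 0.033, -0.054], [0.063, -0.572, 0.818], [-0.004, -0.819, -0.573]]
ft_force: [-1.3, -0.5, -1.2]
width: 87.8
```

Emit:
{"api": "jog_arm", "payload": {
  "deltas": [
    [[-0.03,0.3,-0.25],[0,0,0]],
    [[-0.02,0.25,-0.2],[0,0,0]],
    [[0,0,0],[0,0,0]],
    [[0,0,0],[0,0,0]]
  ]
}}

```text
clock: 16.17
ee_pos: [469.4, -217.8, 133.0]
eef_rot: [[0.998, 0.033, -0.053], [0.062, -0.573, 0.817], [-0.003, -0.819, -0.574]]
ft_force: [0.6, 0.6, 0.2]
width: 87.7
```

```bash
python3 - <<'E'
from ov import *
l=lines([469,-221.9,.06],TOW)
s=snapshot("top"); crop(s,370,180,540,290,4,"pics/e5.png",l)
E
```

```text
(no output)
```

View pics/e5.png

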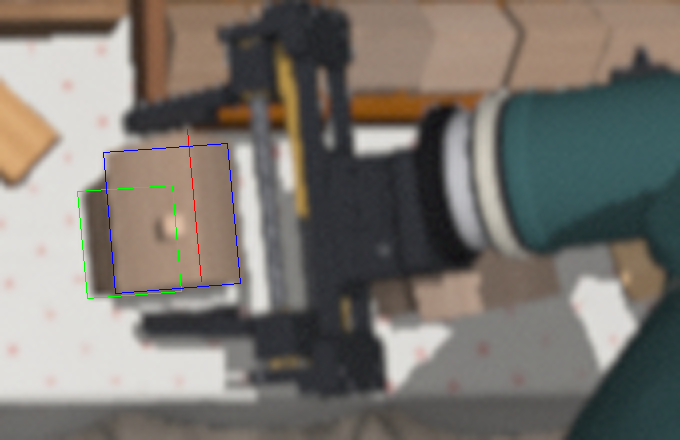

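Emit:
{"api": "jog_arm", "payload": {
  "deltas": [
    [[0,0,0],[0,0,0]],
    [[0,0,0],[0,0,0]],
    [[0,0,0],[0,0,0]],
    [[0,0,0],[0,0,0]],
    [[0,0,0],[0,0,0]]
  ],
  "jaw": 55
}}

```text
clock: 16.63
ee_pos: [469.6, -218.3, 133.3]
eef_rot: [[0.998, 0.033, -0.052], [0.061, -0.573, 0.817], [-0.002, -0.819, -0.574]]
ft_force: [0.5, -1.3, 2.2]
width: 70.5
```

Emit:
{"api": "jog_arm", "payload": {
  "deltas": [
    [[0,0,0],[0,0,0]],
    [[0,0,0.1],[0,0,0]],
    [[0,0,0.2],[0,0,0]],
    [[0,0,0.4],[0,0,0]],
    [[0,0,0.4],[0,0,0]],
    [[0,0,0],[0,0,0]]
  ]
}}

```text
clock: 17.13
ee_pos: [470.5, -218.8, 169.1]
eef_rot: [[0.998, 0.036, -0.05], [0.062, -0.575, 0.816], [0.0, -0.817, -0.576]]
ft_force: [0.3, -0.5, -1.2]
width: 70.4
```

```bash
python3 - <<'E'
from ov import *
o=get_obs();print(o["ee_pos"].round(1),o["eef_rot"].round(3).tolist(),o["width"],o["ft_force"].round(1))
s=snapshot("scene"); crop(s,290,230,440,380,4,"pics/f1.png")
s=snapshot("top"); crop(s,370,180,540,290,4,"pics/f2.png")
E
```

```text
[ 470.5 -218.8  169.1] [[0.998, 0.036, -0.05], [0.062, -0.575, 0.816], [0.0, -0.817, -0.576]] 70.42082708979315 [ 0.3 -0.5 -1.2]
```

View pics/f1.png

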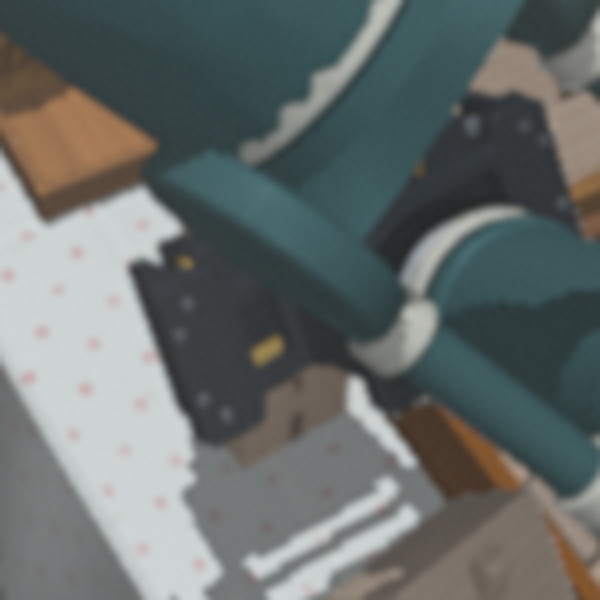

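View pics/f2.png

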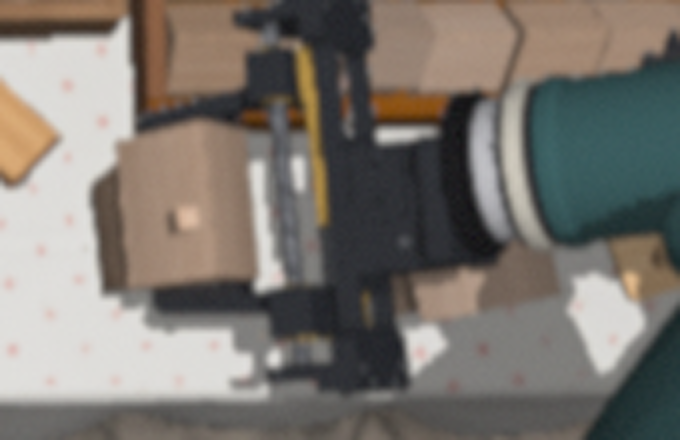

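Emit:
{"api": "jog_arm", "payload": {
  "deltas": [
    [[0.1,0.3,0.2],[0,0,-0.012]],
    [[0.15,0.6,0.2],[0,0,-0.012]],
    [[0.15,0.9,0.2],[0,0,-0.012]],
    [[0.15,1,0.2],[0,0,-0.012]],
    [[0.15,1,0],[0,0,-0.012]],
    [[0.15,1,0],[0,0,-0.012]],
    [[0.1,0.9,0],[0,0,-0.012]],
    [[0.1,0.6,0],[0,0,-0.012]]
  ]
}}

```text
clock: 17.9
ee_pos: [500.0, -25.8, 190.1]
eef_rot: [[0.999, -0.023, 0.025], [-0.034, -0.572, 0.819], [-0.004, -0.82, -0.573]]
ft_force: [-0.1, -0.2, -2.1]
width: 70.1
```

Emit:
{"api": "jog_arm", "payload": {
  "deltas": [
    [[0,0.3,0],[0,0,0]],
    [[0,0,0],[0,0,0]],
    [[0,0,0],[0,0,0]]
  ]
}}

```text
clock: 18.15
ee_pos: [500.7, -19.7, 190.0]
eef_rot: [[0.999, -0.022, 0.025], [-0.033, -0.574, 0.818], [-0.003, -0.819, -0.574]]
ft_force: [0.1, 0.4, -1.3]
width: 69.9
```

```bash
cat > chk.py <<'E'
from ov import *
import sys
def go(tag,dz,off=(-.3,-3.6)):
    o=get_obs();P=o["ee_pos"];M=o["eef_rot"];print(P.round(1),M.round(3).tolist(),o["ft_force"].round(1),round(float(o["width"]),1))
    yaw=np.arctan2(M[1,0],M[0,0])
    a=.062;c=Rz(yaw-a)@np.array([off[0],off[1],0])+P
    fz=P[2]-133.2;print("tower c",c.round(1),"yaw",yaw.round(3),"foot z",round(fz,1))
    p=np.array([503.5,32.5,1.538])
    print("in tray",((c-[p[0],p[1],0])@Rz(p[2])).round(1), "rel yaw",round(yaw-(p[2]-np.pi/2),3))
    tw=[(place([c[0],c[1],yaw],np.array(L)+[0,0,fz]),col) for L,col in TOW]
    TR=[(sq(81,57,5),G),(sq(87,63,25),Bc)]
    s=snapshot("top"); crop(s,235,165,375,265,5,f"pics/{tag}t.png",tw+lines(p,TR)); crop(s,235,165,375,265,5,f"pics/{tag}u.png")
    s=snapshot("scene"); crop(s,250,160,380,290,5,f"pics/{tag}s.png",tw+lines(p,TR))
E
python3 -c "
from chk import *
go('g1',0)"
```

```text
[500.7 -19.7 190. ] [[0.999, -0.022, 0.025], [-0.033, -0.574, 0.818], [-0.003, -0.819, -0.574]] [ 0.1  0.4 -1.3] 69.9
tower c [500.  -23.3 190. ] yaw -0.033 foot z 56.8
in tray [-55.9   1.7 190. ] rel yaw -0.0
```

View pics/g1t.png

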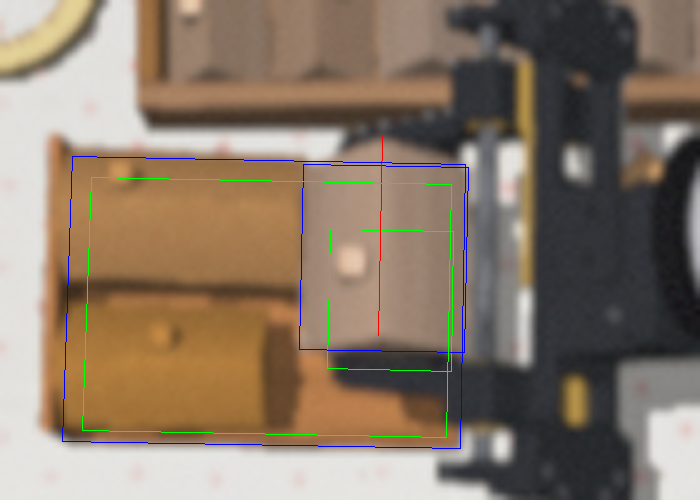

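View pics/g1u.png

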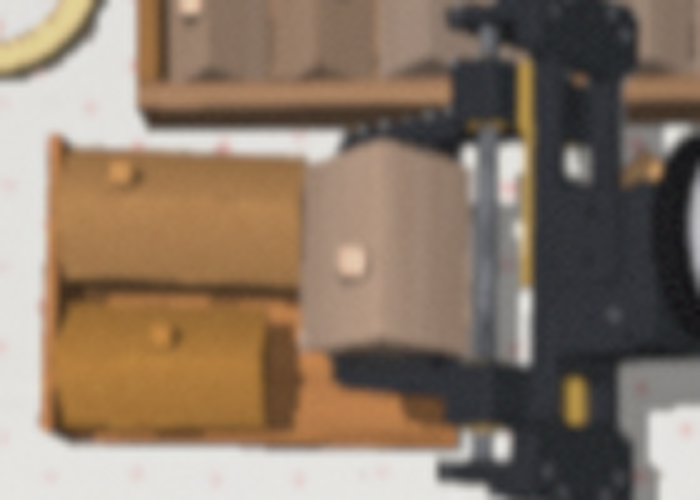

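View pics/g1s.png

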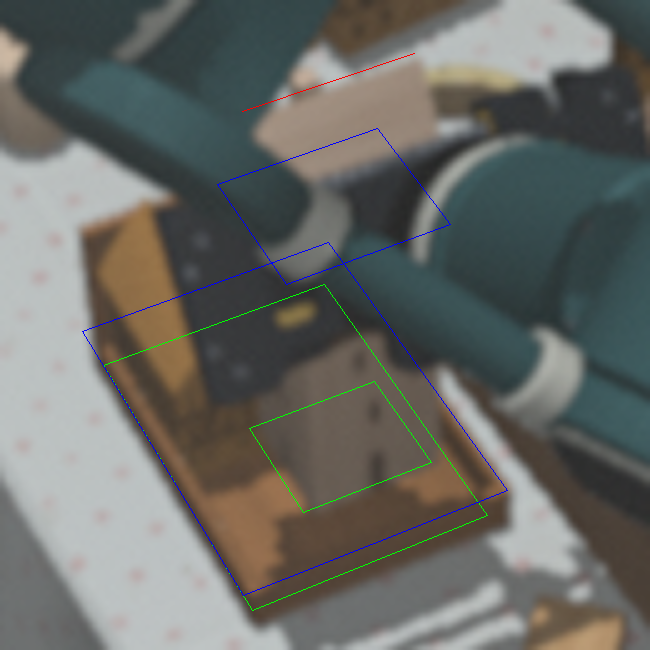

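Emit:
{"api": "jog_arm", "payload": {
  "deltas": [
    [[0.02,0.08,-0.1],[0,0,0]],
    [[0,0.07,-0.3],[0,0,0]],
    [[0,0,-0.3],[0,0,0]],
    [[0,0,-0.2],[0,0,0]],
    [[0,0,0],[0,0,0]],
    [[0,0,0],[0,0,0]]
  ]
}}

```text
clock: 18.75
ee_pos: [501.1, -15.3, 162.2]
eef_rot: [[0.999, -0.024, 0.025], [-0.034, -0.573, 0.819], [-0.005, -0.82, -0.573]]
ft_force: [-0.6, -0.2, -1.7]
width: 70.3
```

```bash
python3 -c "
from chk import *
go('g2',0)"
```

```text
[501.1 -15.3 162.2] [[0.999, -0.024, 0.025], [-0.034, -0.573, 0.819], [-0.005, -0.82, -0.573]] [-0.6 -0.2 -1.7] 70.3
tower c [500.5 -18.9 162.2] yaw -0.034 foot z 29.0
in tray [-51.4   1.3 162.2] rel yaw -0.002
```

View pics/g2t.png

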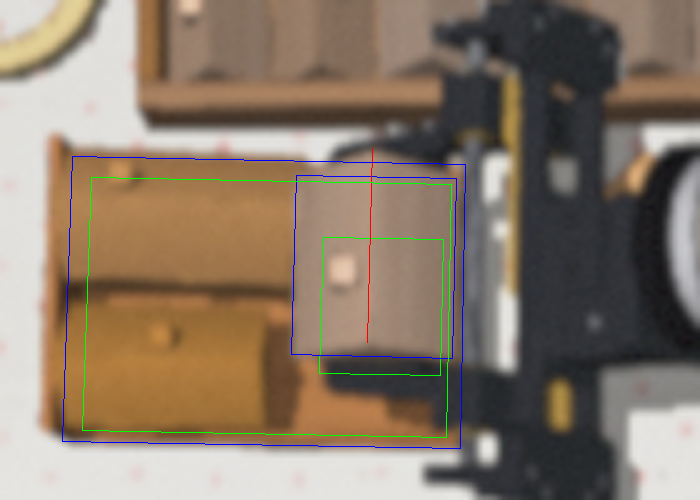

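View pics/g2s.png

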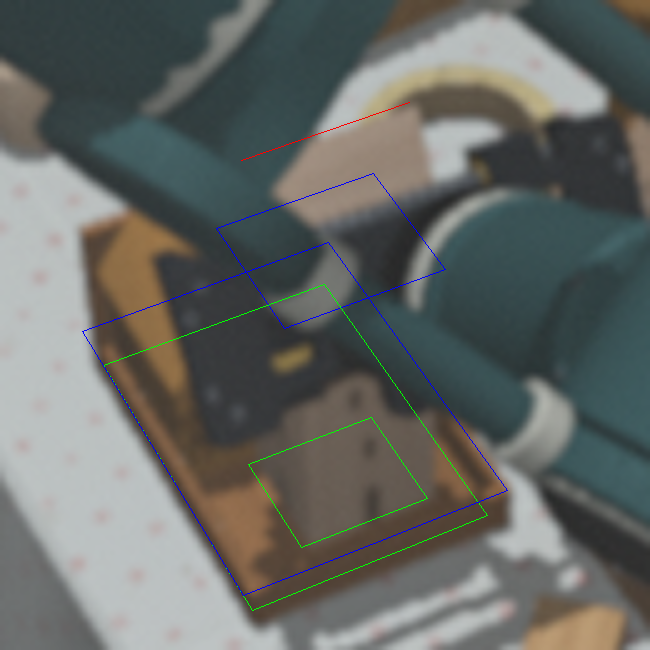

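Emit:
{"api": "jog_arm", "payload": {
  "deltas": [
    [[0,0,-0.1],[0,0,0]],
    [[0,0,-0.1],[0,0,0]],
    [[0,0,0],[0,0,0]]
  ]
}}

```text
clock: 19.1
ee_pos: [501.4, -15.4, 156.6]
eef_rot: [[0.999, -0.022, 0.026], [-0.034, -0.574, 0.818], [-0.003, -0.819, -0.574]]
ft_force: [0.6, 0.0, -0.3]
width: 70.1
```

Emit:
{"api": "jog_arm", "payload": {
  "deltas": [
    [[0,0,-0.1],[0,0,0]],
    [[0,0,-0.1],[0,0,0]],
    [[0,0,-0.1],[0,0,0]],
    [[0,0,0],[0,0,0]]
  ]
}}

```text
clock: 19.43
ee_pos: [501.2, -15.3, 147.3]
eef_rot: [[0.999, -0.023, 0.026], [-0.034, -0.573, 0.819], [-0.004, -0.819, -0.574]]
ft_force: [-0.6, 0.3, -0.7]
width: 70.3
```

Emit:
{"api": "jog_arm", "payload": {
  "deltas": [
    [[0,0,-0.07],[0,0,0]],
    [[0,0,-0.07],[0,0,0]],
    [[0,0,-0.06],[0,0,0]],
    [[0,0,0],[0,0,0]]
  ]
}}

```text
clock: 19.77
ee_pos: [501.4, -15.4, 141.6]
eef_rot: [[0.999, -0.022, 0.026], [-0.034, -0.573, 0.819], [-0.003, -0.819, -0.574]]
ft_force: [-0.0, -0.2, -1.3]
width: 70.4
```

Emit:
{"api": "jog_arm", "payload": {
  "deltas": [
    [[0,0,-0.04],[0,0,0]],
    [[0,0,0],[0,0,0]]
  ]
}}

```text
clock: 19.93
ee_pos: [501.5, -15.4, 140.7]
eef_rot: [[0.999, -0.022, 0.026], [-0.034, -0.574, 0.818], [-0.003, -0.819, -0.574]]
ft_force: [0.3, 0.3, -1.4]
width: 70.6
```

Emit:
{"api": "jog_arm", "payload": {
  "deltas": [
    [[0,0,-0.04],[0,0,0]],
    [[0,0,0],[0,0,0]]
  ]
}}

```text
clock: 20.1
ee_pos: [501.5, -15.4, 139.5]
eef_rot: [[0.999, -0.022, 0.026], [-0.034, -0.574, 0.818], [-0.003, -0.819, -0.574]]
ft_force: [-0.2, 0.8, -1.6]
width: 70.5
```

Emit:
{"api": "jog_arm", "payload": {
  "deltas": [
    [[0,0,-0.03],[0,0,0]],
    [[0,0,0],[0,0,0]]
  ]
}}

```text
clock: 20.27
ee_pos: [501.5, -15.4, 138.6]
eef_rot: [[0.999, -0.022, 0.026], [-0.034, -0.574, 0.818], [-0.003, -0.819, -0.574]]
ft_force: [-0.4, -0.1, -1.6]
width: 70.2
```

Emit:
{"api": "jog_arm", "payload": {
  "deltas": [
    [[0,0,-0.02],[0,0,0]],
    [[0,0,0],[0,0,0]]
  ]
}}

```text
clock: 20.43
ee_pos: [501.6, -15.4, 138.2]
eef_rot: [[0.999, -0.022, 0.026], [-0.034, -0.573, 0.819], [-0.003, -0.819, -0.574]]
ft_force: [0.2, 0.8, -0.9]
width: 70.3
```

Emit:
{"api": "jog_arm", "payload": {
  "deltas": [
    [[0,0,-0.02],[0,0,0]],
    [[0,0,0],[0,0,0]],
    [[0,0,0],[0,0,0]]
  ]
}}

```text
clock: 20.68
ee_pos: [501.7, -15.4, 138.2]
eef_rot: [[0.999, -0.022, 0.026], [-0.034, -0.573, 0.819], [-0.003, -0.819, -0.573]]
ft_force: [-0.8, -0.0, 4.1]
width: 70.4
```

Emit:
{"api": "jog_arm", "payload": {
  "deltas": [
    [[0,0,-0.02],[0,0,0]],
    [[0,0,0],[0,0,0]]
  ]
}}

```text
clock: 20.85
ee_pos: [501.7, -15.4, 138.2]
eef_rot: [[0.999, -0.021, 0.026], [-0.034, -0.572, 0.819], [-0.002, -0.82, -0.573]]
ft_force: [-2.4, -1.3, 7.5]
width: 70.6
```

```bash
python3 -c "
from chk import *
go('g3',0)"
```

```text
[501.7 -15.4 138.2] [[0.999, -0.021, 0.026], [-0.034, -0.572, 0.819], [-0.002, -0.82, -0.573]] [-2.4 -1.3  7.5] 70.6
tower c [501.1 -18.9 138.2] yaw -0.034 foot z 5.0
in tray [-51.5   0.7 138.2] rel yaw -0.001
```

View pics/g3s.png

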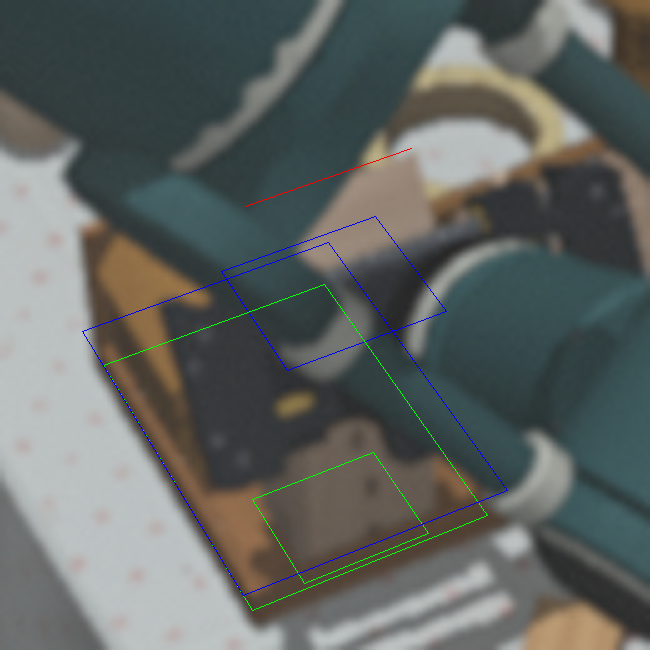

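Emit:
{"api": "jog_arm", "payload": {
  "deltas": [
    [[0,0,0.03],[0,0,0]],
    [[0,0,0],[0,0,0]]
  ]
}}

```text
clock: 21.12
ee_pos: [501.7, -15.4, 138.2]
eef_rot: [[0.999, -0.022, 0.027], [-0.034, -0.573, 0.819], [-0.002, -0.819, -0.574]]
ft_force: [-0.2, -0.3, 4.5]
width: 70.2
```

Emit:
{"api": "jog_arm", "payload": {
  "deltas": [
    [[0,0,0],[0,0,0]],
    [[0,0,0],[0,0,0]],
    [[0,0,0],[0,0,0]],
    [[0,0,0],[0,0,0]],
    [[0,0,0],[0,0,0]],
    [[0,0,0],[0,0,0]]
  ],
  "jaw": 88
}}

```text
clock: 21.62
ee_pos: [501.5, -15.4, 137.6]
eef_rot: [[0.999, -0.022, 0.026], [-0.034, -0.574, 0.818], [-0.003, -0.819, -0.574]]
ft_force: [-0.0, -0.4, -0.4]
width: 87.9
```

```bash
python3 -c "
from chk import *
go('g4',0)"
```

```text
[501.5 -15.4 137.6] [[0.999, -0.022, 0.026], [-0.034, -0.574, 0.818], [-0.003, -0.819, -0.574]] [-0.  -0.4 -0.4] 87.9
tower c [500.8 -19.  137.6] yaw -0.034 foot z 4.4
in tray [-51.5   1.  137.6] rel yaw -0.001
```

View pics/g4u.png

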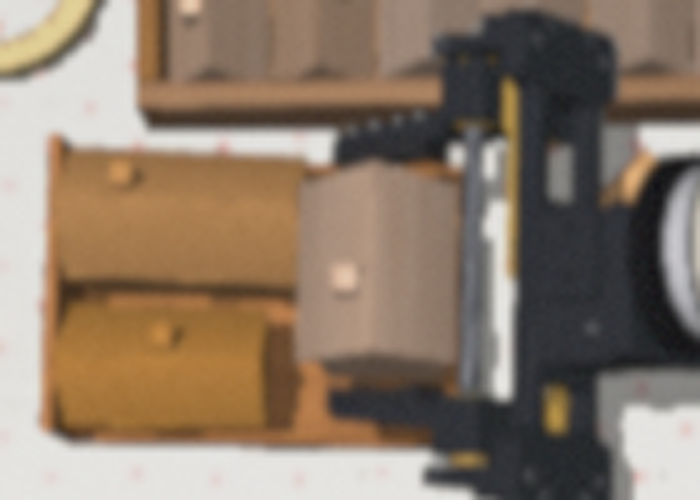

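Emit:
{"api": "jog_arm", "payload": {
  "deltas": [
    [[-0.01,-0.2,0.14],[0,0,0]],
    [[-0.01,-0.4,0.28],[0,0,0]],
    [[-0.02,-0.5,0.35],[0,0,0]],
    [[-0.02,-0.6,0.42],[0,0,0]],
    [[-0.02,-0.7,0.5],[0,0,0]],
    [[-0.02,-0.8,0.56],[0,0,0]],
    [[0,-0.6,0.9],[0,0,0]],
    [[0,-0.3,1],[0,0,0]]
  ]
}}

```text
clock: 22.38
ee_pos: [498.1, -141.3, 263.1]
eef_rot: [[0.999, -0.024, 0.027], [-0.036, -0.574, 0.818], [-0.004, -0.819, -0.574]]
ft_force: [0.2, 0.0, -0.4]
width: 88.0
```

Emit:
{"api": "jog_arm", "payload": {
  "deltas": [
    [[0,-0.8,0.6],[0,0,0]],
    [[0,-0.8,0.6],[0,0,0]],
    [[0,-0.8,0.4],[0,0,0]],
    [[0,-0.6,0],[0,0,0]],
    [[0,0,0],[0,0,0]]
  ]
}}

```text
clock: 22.8
ee_pos: [498.7, -232.8, 311.9]
eef_rot: [[0.999, -0.022, 0.03], [-0.038, -0.577, 0.816], [-0.0, -0.816, -0.577]]
ft_force: [-0.9, -0.5, 0.1]
width: 88.0
```

```bash
python3 - <<'E'
from ov import *
t=snapshot("top");s=snapshot("scene")
print(get_obs()["clock"])
p=np.array([503.5,32.9,1.538])
w=place(p,[(-51.7,1,0)])[0]
l=[(place([w[0],w[1],-.034],np.array(L)+[0,0,5]),c) for L,c in TOW]
crop(t,235,165,375,265,5,"pics/h1.png");crop(t,235,165,375,265,5,"pics/h1o.png",l);crop(s,250,150,380,290,5,"pics/h2.png",l)
cv2.imwrite("pics/h3.png",s["image"][:,:,::-1])
E
```

```text
22.9
```

View pics/h1.png

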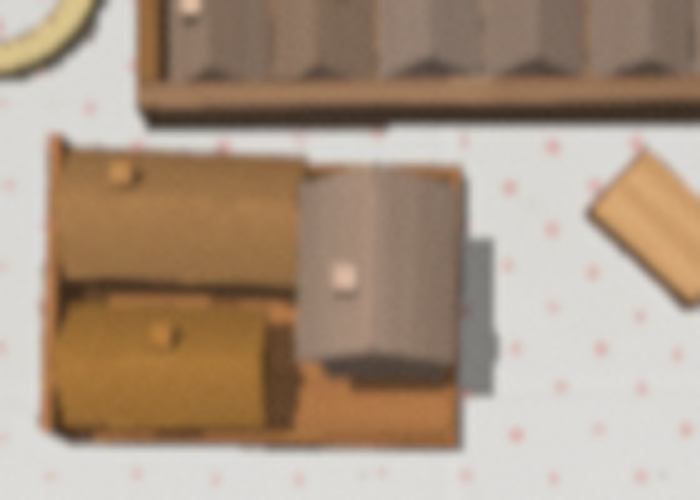

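View pics/h1o.png

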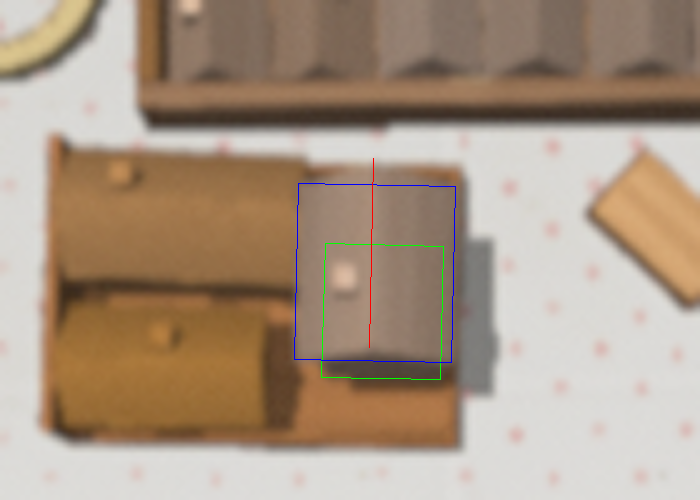

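View pics/h2.png

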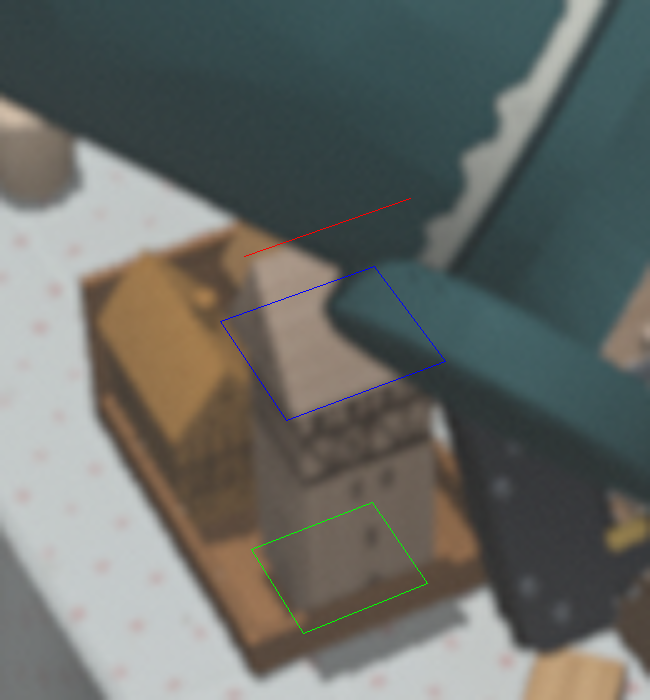

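View pics/h3.png

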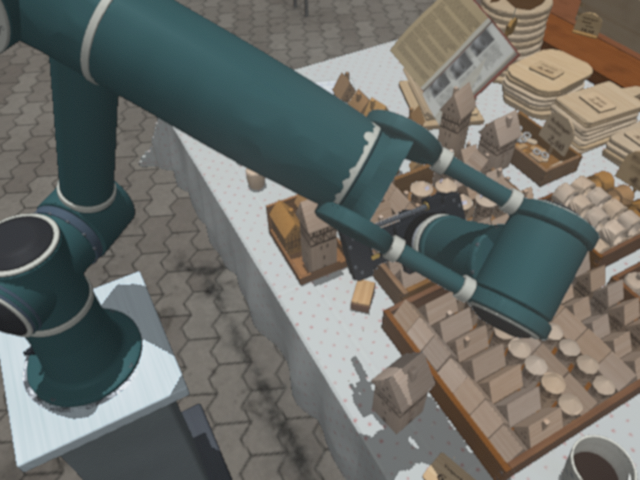

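Emit:
{"api": "jog_arm", "payload": {
  "deltas": [
    [[0,0,0],[0,0,0]],
    [[0,0,0],[0,0,0]],
    [[0,0,0],[0,0,0]],
    [[0,0,0],[0,0,0]]
  ]
}}

```text
clock: 23.23
ee_pos: [498.4, -227.5, 310.2]
eef_rot: [[0.999, -0.022, 0.025], [-0.033, -0.573, 0.819], [-0.004, -0.819, -0.574]]
ft_force: [-0.2, 0.4, -0.4]
width: 88.1
```

```bash
python3 -c "
from station import *
print(get_obs()['qd'].round(3)); print(sign_off())"
```

```text
[-0.001  0.002 -0.005  0.    -0.001  0.   ]
the job is handed in; nothing more can be done
None
```

The tray now holds both houses against the high end board and the tall tower standing in the low end. I handed the job in at 23.2 s, with the arm clear and still.

- **Houses:** I slid each one home with the fingertips about 30 mm above the tray's floor. The final push force was 5 N on the big house and 7 N on the small one.
- **Tower:** I gripped the tall tower across its 71 mm side with a tilted tool. It was turned into line with the tray and lowered until it touched the floor (about 7 N). I then let go and backed the gripper away.
- **Last checks:** The final pictures show the tower upright on the tray's floor, at tray x about -51.5 mm. Both houses are still at the end board. The stout tower and the cork block look untouched. The jar is only partly visible in the last pictures, but nothing went near it.

**One thing went wrong:** when I closed the jaws between the two pushes, the near finger caught on the outside of the tray's side wall. The wrist force rose to about 73 N, under the 120 N limit, and the small house was nudged about 3 mm before I reopened the jaws. The pictures taken straight afterwards showed no other change.

**Disagreements between readings:** the two cameras differed by about 3 mm on the tray's position. The stopping points of the two house pushes were 2–3 mm closer together than I expected. I relied on the top camera and on contact, and the tower went in without side force.

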